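# Make up the kit tray for the job on the yellow pad

### The job

The spray can on the yellow pad tells which job is next, red or black. Make up the aluminium tray for it: lay the marker of that colour across the two black cradles and the putty knife flat in the lane beside them, with cap and blade both pointing to the tray's orange end; lay the other marker inside the grey pen box and tip the yellow-tipped lever fully over to the disc of the job's colour. Leave both cans where they stand.

Things in the scene. Friction and masses are not known exactly. Their poses are not given: they have to be found in the camera images.
- kit_tray: aluminium tray, 164 (x) by 276 (y) mm, floor (top side) 10 mm above the counter, walls 19 mm high, fixed. Its own +y end is a raised orange strip 26 mm high. Two lanes along y, split by a rib 5 mm over the floor: cradles at x = -40 mm, knife lane at x = +40 mm. Origin: centre of its underside; z up.
- cradle (a point): where the middle of a seated marker lies, on the pen's axis: midway between the two black V cradles, 29 mm above the counter. The cradles stand at y = +45 and -45 mm from here (12 mm thick along y, 36 mm wide, top level with this point); the space between them is free down to the tray floor. Axes as the tray's: a seated pen lies along y, orange end at +y.
- knife_lane (a point): centre of the knife lane on the tray floor, 10 mm above the counter; a black strip lies in the lane. Lane clear width 76 mm (x), clear length 267 mm (y). Axes as the tray's, orange end at +y.
- red_marker_mid (a point): red marker pen: white barrel with a red cap, 140 mm long, 16 mm thick, 20 g. This point is the middle of the pen, on its axis (8 mm above whatever it lies on). It starts in the tray's cradles, left from the last job.
- red_marker_cap (a point): point on the axis of the red marker inside its red cap, 60 mm from the pen's middle; tells which way the cap points.
- black_marker_mid (a point): black marker pen: white barrel with a black cap, 140 mm long, 16 mm thick, 20 g. This point is the middle of the pen, on its axis (8 mm above whatever it lies on). It starts on the counter.
- black_marker_cap (a point): point on the axis of the black marker inside its black cap, 60 mm from the pen's middle; tells which way the cap points.
- putty_knife: putty knife, 228 mm long, 30 mm wide, 70 g, starts lying on a thin white plate, 5 mm thick, on the counter. Origin: middle of its length, at its underside. +y points to the steel blade (y = -5 to +114 mm, 30 mm wide, 2 mm thick, 5 to 7 mm above the underside); wooden handle at y = -114 to -5 mm, 26 mm wide, 14 mm thick. Centre of mass about y = -44 mm: grip there, across x.
- blade_tip (a point): end of the putty knife's blade, 112 mm from its origin.
- pen_box_in (a point): centre of the inner floor of the open grey pen box, fixed: outside 186 (x) by 96 (y) by 26 mm high, walls and floor 4 mm thick.
- job_pad: yellow square pad, 106 mm, 8 mm thick, fixed: the can on it is the next job. Origin: centre of its underside.
- store_pad: white square pad of the same size, fixed: the can on it is not in use. Origin: centre of its underside.
- red_can: red aerosol can with a yellow cap, 66 mm across, 200 mm tall, standing on the yellow or the white pad. Origin: centre of its underside. Not to be moved.
- black_can: black aerosol can with a yellow cap, 66 mm across, 210 mm tall, standing on the yellow or the white pad. Origin: centre of its underside. Not to be moved.
- job_flag: grey plate of the job lever, 54 (x) by 170 (y) mm, fixed. A red disc lies at its y = +60 mm, a black disc at y = -60 mm; between them a housing 70 mm (y) by 50 mm (x), top 35 mm above the counter. The lever turns in the plate's y-z plane about a pivot 32 mm above the counter, over the plate's centre. Origin: centre of its underside.
- flag_tip (a point): centre of the lever's yellow ball, 26 mm across, 75 mm from the pivot on a steel rod 10 mm thick.
- flag (a joint): lever angle in rad: 0 = fully over to the black disc (plate's -y), 0.6 = upright, 1.2 = fully over to the red disc (+y). Stays where it is left; about 1 N at the ball moves it.

How it is judged:
At the end, for the whole second after the job is handed in: Job-colour marker in both cradles (7 mm across, 25 mm along), cap to the orange end; other marker in the pen box; knife flat in its lane (28 mm across, 25 mm along), blade to the orange end; lever within 0.15 rad of the stop at the job's disc; cans unmoved (20 mm); all at rest (((horizontal distance between red_can and job_pad below 0.04 m and x of red_marker_mid in the frame of cradle between -0.007 and 0.007 m and y of red_marker_mid in the frame of cradle between -0.025 and 0.025 m and z of red_marker_mid in the frame of cradle between -0.006 and 0.006 m and y of red_marker_cap in the frame of cradle above 0.03 m and x of black_marker_mid in the frame of pen_box_in between -0.089 and 0.089 m and y of black_marker_mid in the frame of pen_box_in between -0.044 and 0.044 m and z of black_marker_mid in the frame of pen_box_in between 0 and 0.016 m and value of joint flag above 1.05 rad) or (horizontal distance between black_can and job_pad below 0.04 m and x of black_marker_mid in the frame of cradle between -0.007 and 0.007 m and y of black_marker_mid in the frame of cradle between -0.025 and 0.025 m and z of black_marker_mid in the frame of cradle between -0.006 and 0.006 m and y of black_marker_cap in the frame of cradle above 0.03 m and x of red_marker_mid in the frame of pen_box_in between -0.089 and 0.089 m and y of red_marker_mid in the frame of pen_box_in between -0.044 and 0.044 m and z of red_marker_mid in the frame of pen_box_in between 0 and 0.016 m and value of joint flag below 0.15 rad)) and x of putty_knife in the frame of knife_lane between -0.028 and 0.028 m and y of putty_knife in the frame of knife_lane between -0.025 and 0.025 m and z of putty_knife in the frame of knife_lane between -0.004 and 0.006 m and angle between putty_knife's own z axis and vertical below 0.12 rad and y of blade_tip in the frame of knife_lane above 0.08 m and linear speed of each of red_marker, black_marker, putty_knife below 0.02 m/s); the robot touches nothing.
It fails at once if the red can is shifted by more than 20 mm or tipped (distance of red_can from where it was at the start of the episode above 0.02 m or angle between red_can's own z axis and vertical above 0.3 rad).
It fails at once if the black can is shifted by more than 20 mm or tipped (distance of black_can from where it was at the start of the episode above 0.02 m or angle between black_can's own z axis and vertical above 0.3 rad).
It also fails if it takes over 72 s, if anything falls off the work surface, if the arm or the gripper's body presses on something with over 40 N, if the wrist force passes 120 N, or if a joint passes its speed limit or range.

### The arm

A 6-joint arm with a two-finger parallel gripper is mounted at the origin on a cart in front of the work surface, level with it; the furniture and walls round the work are solid. World frame = base frame: x ahead of the robot, y to its left, z up, the work surface at z = 0. Lengths are in m, angles in rad, forces in N, time in s.
With the tool pointing down it reaches from about 0.35 to 0.85 m from the base axis. Payload 8.1 kg.
Tool frame: the origin (TCP) lies between the finger pads; the fingertips stand tips_ahead ahead of it and the grasp point (between the pads) lies 8 mm behind it (tips_ahead is the distance from the TCP to the fingertips, in m); z points along the fingers, x is the direction in which the jaws open and shut, and the axes are right-handed (so a half turn about z gives the same grasp; the last joint's range is limited). The gripper opens to 93 mm and grips with 3 to 60 N. Pads are 15 mm wide; open, the fingers measure 128 mm over their backs; the gripper's body (75 mm by 188 mm) begins 65 mm behind the grasp point.
Start: joints at [-1.304, 0.13, 1.488, -0, 1.523, -0.085], TCP at [0.207, -0.563, 0.23] pointing down, gripper open.
Joint ranges: [-2.96, 2.96], [-0.89, 2.26], [0.02, 2.5], [-1.34, 4.48], [0, 2.73], [-2.66, 2.66]. Speed limits (rad/s): [2.39, 2.39, 2.79, 3.14, 3.14, 3.14].

### API

Orientations are given as a rotation vector (axis times angle).
In Python, from plant import * gives the robot as it stands.
- The arm moves only by the tool play_rows, never from a script. Its argument "increments" is a list that holds one entry, the list of rows, each a list of 4 numbers: the shift along the tool's x, y, z in cm, then the turn about the tool's z in rad. A call has 1 to 5 rows; each row is the pose to reach, as a shift and turn from the pose measured when the call began, along the tool's axes at that moment; what a row does not reach only later rows make up. A row lasts 1/10 s, in which the tool goes at most 50 mm and 8.59 degrees, less where a joint would pass 70% of its speed; a pose out of reach is approached as far as the arm can. A call with a gripper value outside its range is refused whole. "jaw" is the finger opening in cm, from 0 to 9.3, set as the call begins (left out, the last holds). The fingers move at their own pace and stop on an object; "squeeze" is the grip in N (left out, the last holds). Time passes only in rows, so rows that repeat a pose let the fingers close. It gives the time, the measured TCP pose, the force and the opening at its end, in the units of the state.
- read_state(): the state, without advancing time (a new reading comes with each control period).
- read_camera(name): name is "scene" or "top" or "wrist"; returns (picture, depth): 480x640x3 uint8, blue, green, red; 480x640 float32, m along the optical axis (not along the pixel's ray), 0 where there is no reading.
- camera_params(name): a dict with "K" (3x3 intrinsics, pixels), "eye" and "orientation" of the camera in the world. Camera axes: x right, y up, looking along -z (the intrinsics and any distortion apply to the point x, -y, -z); pixel columns grow to the right and rows downward; lengths in m; the calibration is good to about 2 mm. The wrist camera is an equidistant fisheye: a pixel r from the principal point sees the ray r / f radians off the axis. A picture is of the moment at which its call begins: read the wrist's pose just before it. camera_params takes no time and is no camera call; for the wrist camera it gives the pose at the moment of the call.
- close_job(): hands the job in, once; it reports no verdict.
The state is a dict: "t": time; "q": joint angles; "dq": joint speeds; "joint_torque": joint torques, N m; "tool_pos": TCP position; "orientation": TCP orientation; "force": force on the tool from outside, world axes, zero at the start; "wrist_torque": the same for the moment, N m; "opening": finger opening in m.
Only numpy, scipy, OpenCV 4.12 (cv2) and the standard library are available. Lean on these libraries where they do the work, as an engineer would, in place of code of your own. Each camera call takes 0.05 s, during which the arm holds its last target.

## Working session

There is one attempt and no reset: what is moved stays moved. The work goes in short steps, Python scripts to look and compute and a tool call to move; the robot and the scene stay as the last step left them, time stands still between calls to the robot, and variables do not carry over. Pictures are saved under pics/ and viewed, and the job is handed in when it is done.

Besides the shell and the picture viewer there is one more tool, called after "Request:" as name(argument=value, ...), one argument or row to a line, values as JSON. play_rows: Moves the arm, as the interface text tells. Its arguments: {"type":"object","properties":{"increments":{"type":"array"},"jaw":{"type":"number"},"squeeze":{"type":"number"}},"required":["increments"]}

```bash
ls; mkdir -p pics; python3 - <<'E'
from plant import *
import cv2,numpy as np
s=read_state();print(s)
for n in ["scene","top","wrist"]:
    p=camera_params(n);print(n,p)
    im,d=read_camera(n);cv2.imwrite(f"pics/{n}0.png",im);np.savez(f"{n}0.npz",im=im,d=d,K=p["K"],eye=p["eye"],R=np.array(p["orientation"]))
E
```

```text
pics
{'t': 0.0, 'q': array([-1.30436747e+00,  1.31137797e-01,  1.48926186e+00, -1.60621321e-05,
        1.52301076e+00, -8.53805209e-02]), 'dq': array([-0.00025091,  0.00121916, -0.00054768,  0.00062423, -0.00157762,
        0.00106905]), 'joint_torque': array([-4.65854882e-04, -5.59840608e+01, -4.91761816e+01,  7.69882975e-02,
        3.57874401e-02, -1.55616922e-04]), 'tool_pos': array([ 0.20664008, -0.56271136,  0.22861096]), 'orientation': array([-2.57496732e+00,  1.79775100e+00,  2.20859995e-03]), 'force': array([ 0.49776961, -0.10981392, -0.54899682]), 'wrist_torque': array([0.00221634, 0.02668786, 0.02099085]), 'opening': 0.0930705884858688}
scene {'K': array([[526.92716464,   0.        , 313.04335865],
       [  0.        , 526.92716464, 244.13120815],
       [  0.        ,   0.        ,   1.        ]]), 'eye': array([-0.09776667,  0.71215988,  0.92732642]), 'orientation': array([ 0.41262359, -1.01329813, -2.18822354])}
top {'K': array([[586.94173426,   0.        , 318.57662567],
       [  0.        , 586.94173426, 241.60260064],
       [  0.        ,   0.        ,   1.        ]]), 'eye': array([ 0.38645675, -0.06772895,  1.3714281 ]), 'orientation': array([ 0.15840516, -0.06509436, -1.59083694])}
wrist {'K': array([[371.64829954,   0.        , 312.36034323],
       [  0.        , 371.64829954, 235.96248503],
       [  0.        ,   0.        ,   1.        ]]), 'eye': array([ 0.27140916, -0.54021257,  0.38219546]), 'orientation': array([-0.21497086,  0.15264656, -1.21166906])}
```

View pics/top0.png

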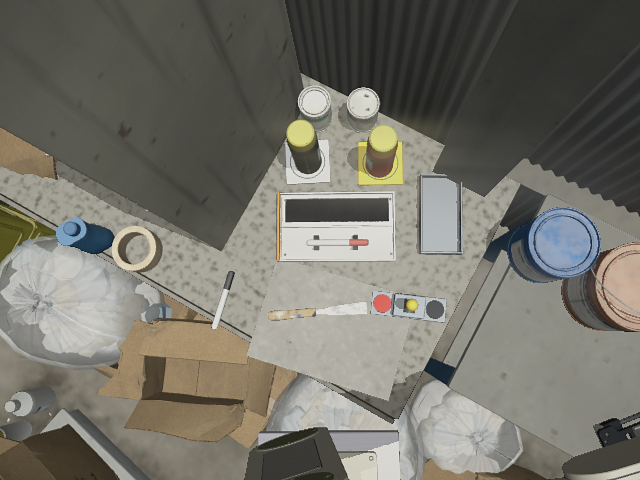

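View pics/scene0.png

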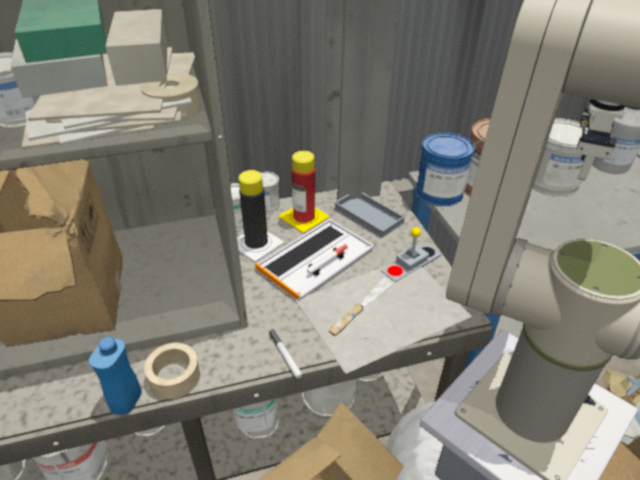

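View pics/wrist0.png

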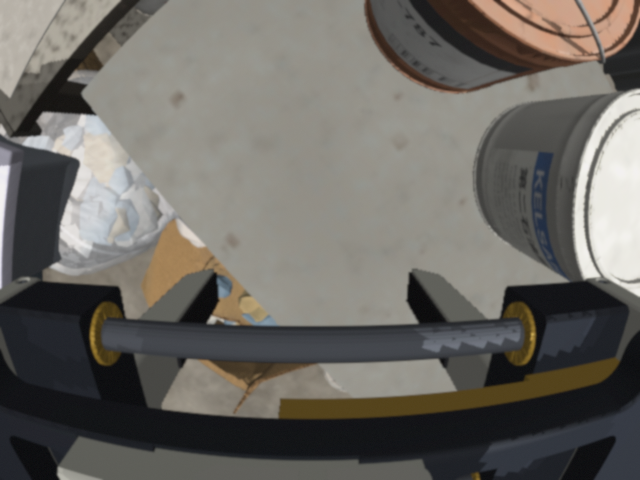

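The red can stands on the yellow pad (top view 382,155), so the job is red. The red marker already lies in the cradles, but its cap points away from the orange end. The knife's blade points to the right in the top view, away from orange. Next I measure positions.

```bash
cat > h.py <<'E'
import numpy as np,cv2
from scipy.spatial.transform import Rotation as Ro
def cast(K,eye,rv,px,z):
    px=np.atleast_2d(np.asarray(px,float));R=Ro.from_rotvec(rv).as_matrix()
    d=np.c_[(px[:,0]-K[0,2])/K[0,0],-(px[:,1]-K[1,2])/K[1,1],-np.ones(len(px))]@R.T
    z=np.broadcast_to(z,len(px))
    return eye+d*((z-eye[2])/d[:,2])[:,None]
def cloud(K,eye,rv,D):
    v,u=np.mgrid[:D.shape[0],:D.shape[1]]
    R=Ro.from_rotvec(rv).as_matrix()
    d=np.stack([(u-K[0,2])/K[0,0],-(v-K[1,2])/K[1,1],-np.ones(D.shape)],-1)
    return eye+(d*D[...,None])@R.T
E
python3 - <<'E'
from h import *
z=np.load("top0.npz");im=z["im"];P=cloud(z["K"],z["eye"],z["R"],z["d"])
print(cast(z["K"],z["eye"],z["R"],[[320,240],[420,240],[320,140]],0))
for n,(u,v) in dict(counter=(420,280),counter2=(260,220),sheet=(300,350),sheet2=(350,290),handle=(285,314),blade=(345,309),traywall=(395,225),lane=(335,210),red=(383,303),pen=(222,300),box=(440,215),boxrim=(421,215),ball=(412,305),ypad=(398,180),wpad=(322,178)).items(): print(n,P[v,u].round(4))
cv2.imwrite("pics/topc.png",cv2.resize(im[70:340,200:480],(800,771))[:600])
cv2.imwrite("pics/topc2.png",cv2.resize(im[185:335,260:470],(798,570),interpolation=cv2.INTER_CUBIC))
E
```

```text
[[ 0.5872232   0.00838475  0.        ]
 [ 0.58066545 -0.2259828   0.        ]
 [ 0.83208921  0.0036046   0.        ]]
counter [ 0.4874 -0.2224 -0.0044]
counter2 [ 0.64    0.1515 -0.0023]
sheet [0.3321 0.0593 0.0036]
sheet2 [ 0.4675 -0.0593  0.0012]
handle [0.4148 0.0912 0.0194]
blade [ 0.4236 -0.0467  0.0087]
traywall [ 0.6177 -0.1691  0.0016]
lane [ 0.6564 -0.029   0.0097]
red [ 0.4355 -0.1343  0.0083]
pen [0.4502 0.2388 0.0155]
box [ 0.6381 -0.2746  0.0032]
boxrim [ 0.6341 -0.2271  0.0319]
ball [ 0.426  -0.1893  0.1219]
ypad [ 0.7238 -0.1795  0.0103]
wpad [0.7344 0.     0.0119]
```

View pics/topc2.png

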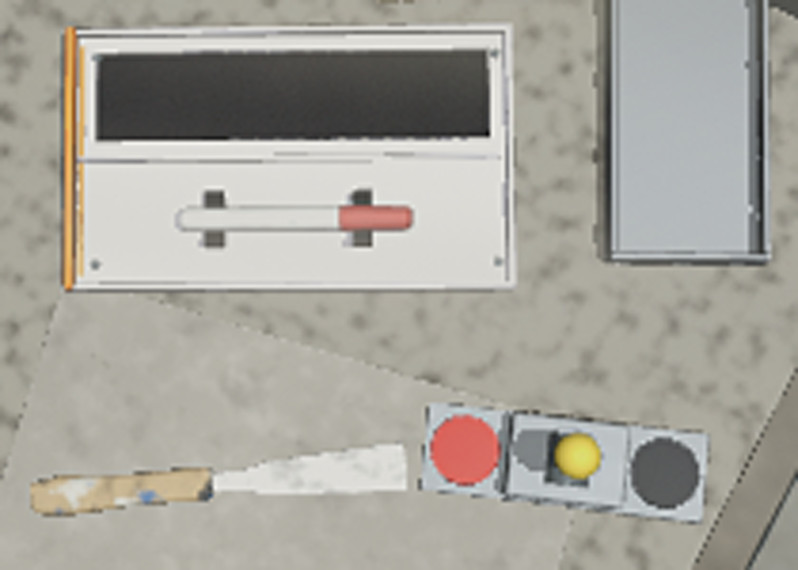

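```bash
python3 - <<'E'
from h import *
z=np.load("top0.npz");im=z["im"];K,e,R=z["K"],z["eye"],z["R"]
hsv=cv2.cvtColor(im,cv2.COLOR_BGR2HSV)
def c(pts,h): 
    pts=np.array(pts,float); return cast(K,e,R,np.c_[260+pts[:,0]/3.8-.37,185+pts[:,1]/3.8-.37],h)[:,:2].round(4)
print("strip",c([(97,55),(490,52),(490,137),(97,140)],.010).tolist(), c([(97,55),(490,52),(490,137),(97,140)],.010).mean(0))
print("traycorners R",c([(512,25),(513,287)],.019).tolist(),"orange",c([(65,28),(65,289)],.026).tolist())
print("cradles",c([(214,190),(214,247),(361,190),(361,247)],.029).tolist())
print("pen",c([(176,217),(413,217)],.029).tolist())
print("knife handle end",c([(32,497)],.012).tolist(),"handle neck",c([(213,484)],.012).tolist(),"blade end",c([(406,468)],.012).tolist())
print("discs",c([(465,450),(665,472)],.009).tolist(),"ball",c([(577,455)],.107).tolist())
print("box rim",c([(607,260),(770,260)],.026).tolist())
# black marker
sub=im[265:335,200:245]
cv2.imwrite("pics/bp.png",cv2.resize(sub,None,fx=8,fy=8,interpolation=cv2.INTER_CUBIC))
# box
cv2.imwrite("pics/bx.png",cv2.resize(im[160:270,400:480],None,fx=5,fy=5,interpolation=cv2.INTER_CUBIC))
E
```

```text
strip [[0.6864, 0.089], [0.6804, -0.1558], [0.627, -0.1539], [0.6324, 0.0896]] [ 0.65655  -0.032775]
traycorners R [[0.695, -0.1693], [0.5327, -0.1639]] orange [[0.7006, 0.1069], [0.5378, 0.1084]]
cradles [[0.5958, 0.0159], [0.5608, 0.0166], [0.5933, -0.0736], [0.5584, -0.0726]]
pen [[0.5798, 0.0395], [0.5758, -0.1045]]
knife handle end [[0.4125, 0.1316]] handle neck [[0.4181, 0.021]] blade end [[0.4253, -0.096]]
discs [[0.4354, -0.132], [0.4197, -0.2512]] ball [[0.4278, -0.1897]]
box rim [[0.5469, -0.2202], [0.5443, -0.3171]]
```

View pics/bp.png

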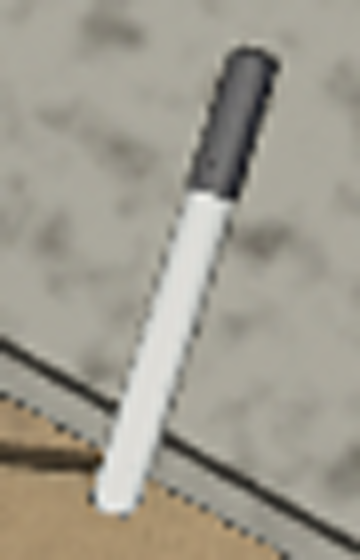

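View pics/bx.png

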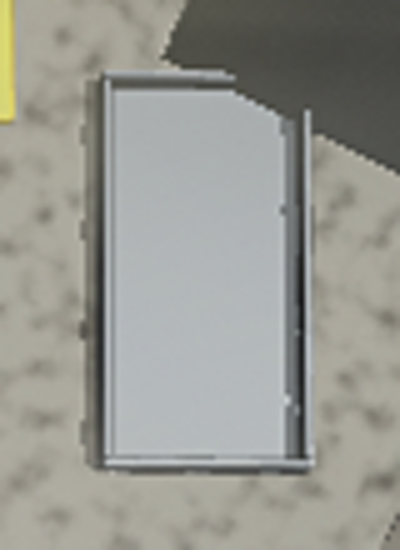

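```bash
python3 - <<'E'
from h import *
import plant; print([n for n in dir(plant) if not n.startswith('_')])
try: print(plant.tips_ahead)
except Exception as x: print(x)
z=np.load("top0.npz");im=z["im"];K,e,R=z["K"],z["eye"],z["R"]
b=cast(K,e,R,[(200+253/8,265+50/8),(200+115/8,265+505/8)],.008);print("black cap end, tail",b.round(4),b.mean(0),np.linalg.norm(b[0]-b[1]))
b=cast(K,e,R,[(400+105/5,160+75/5),(400+105/5,160+466/5),(400+312/5,160+466/5)],.026);print("box",b.round(4).tolist(),np.linalg.norm(b[0]-b[1]),np.linalg.norm(b[2]-b[1]))
for n in ["top0","scene0"]:
    z=np.load(n+".npz");P=cloud(z["K"],z["eye"],z["R"],z["d"]);I=z["im"].astype(int)
    m=(z["d"]>0)&(P[...,0]>.6)&(P[...,0]<.9)&(P[...,1]>-.25)&(P[...,1]<.12)
    for y0,y1 in [(-.22,-.07),(-.07,.10)]:
        mm=m&(P[...,1]>y0)&(P[...,1]<y1)&(P[...,2]>.05)&(P[...,2]<.23)
        q=P[mm]; 
        if len(q):
            q2=q[(q[:,0]<.85)]
            print(n,len(q2),q2[:,:2].min(0),q2[:,:2].max(0),q2[:,2].max())
            t=q2[q2[:,2]>.185]; 
            if len(t): print("  top centre",np.median(t,0), t.min(0),t.max(0))
# pad centres
z=np.load("top0.npz");hsv=cv2.cvtColor(z["im"],cv2.COLOR_BGR2HSV)
yl=cv2.inRange(hsv,(20,120,120),(35,255,255)); yl[:135]=0; yl[190:]=0; yl[:,:350]=0;yl[:,410:]=0
v,u=np.nonzero(yl);print("ypad px",u.min(),u.max(),v.min(),v.max(),cast(K,e,R,[(u.min(),v.max()),(u.max(),v.max())],.008))
E
python3 - <<'E'
import cv2
im=cv2.imread('pics/top0.png');cv2.imwrite('pics/cans.png',cv2.resize(im[70:200,270:420],None,fx=4,fy=4))
E
```

```text
['IKError', 'camera_params', 'close_job', 'read_camera', 'read_state', 'tips_ahead']
0.011
black cap end, tail [[0.5175 0.2178 0.008 ]
 [0.3857 0.2581 0.008 ]] [0.45163953 0.23796639 0.008     ] 0.13781070955020497
box [[0.73, -0.2319, 0.026], [0.5464, -0.2239, 0.026], [0.5439, -0.3174, 0.026]] 0.18372700235094705 0.09352610465672764
top0 1282 [ 0.73199903 -0.16753606] [ 0.84997771 -0.08152323] 0.21376234596292076
  top centre [ 0.76116527 -0.13493536  0.20694958] [ 0.73561668 -0.16353257  0.18512682] [ 0.79321877 -0.10598029  0.21376235]
top0 1682 [0.74560164 0.00094319] [0.84987047 0.09999218] 0.229896984455493
  top centre [0.7775342  0.03631624 0.21635471] [0.74883432 0.00367465 0.18502128] [0.84979754 0.09996604 0.22989698]
scene0 1438 [ 0.72707334 -0.16476264] [ 0.84993943 -0.07519265] 0.2107709603080118
  top centre [ 0.75281481 -0.12666337  0.20535878] [ 0.73112633 -0.16476264  0.18518866] [ 0.78823105 -0.10472862  0.21077096]
scene0 1550 [0.74265814 0.00545102] [0.84985209 0.09989828] 0.22698237798059206
  top centre [0.76433442 0.04258942 0.21409489] [0.74457978 0.00545102 0.18502164] [0.84561768 0.09989828 0.22698238]
ypad px 358 402 142 184 [[ 0.71783416 -0.08501475  0.008     ]
 [ 0.71431156 -0.18869792  0.008     ]]
```

View pics/cans.png

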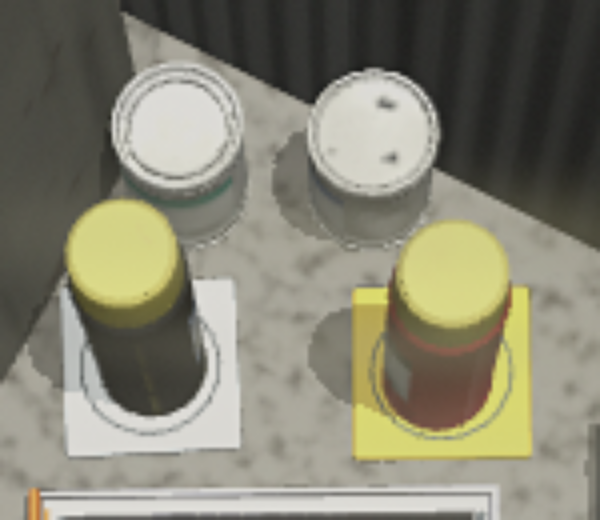

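```bash
cat > go.py <<'E'
import sys
from h import *
from plant import *
def go(*wps):
    s=read_state();R=Ro.from_rotvec(s["orientation"]).as_matrix();p=s["tool_pos"]
    yaw=np.arctan2(R[1,0],R[0,0])
    print("t %.2f"%s["t"],"p",p.round(4),"yaw %.3f"%yaw,"F",s["force"].round(1),"open %.4f"%s["opening"],"q1 %.2f q6 %.2f"%(s["q"][0],s["q"][5]),"tilt",R[:,2].round(3))
    for w in wps:
        d=R.T@(np.array(w[:3])-p)*100
        print(w,"->",d.round(2).tolist(),round(-(w[3]-yaw),3),"rows>=%.1f"%max(np.linalg.norm(d)/5,abs(w[3]-yaw)/.15))
if __name__=="__main__":
    go(*[tuple(map(float,a.split(","))) for a in sys.argv[1:]])
E
python3 go.py .424,-.25,.20,-1.70 .424,-.25,.098,-1.70
python3 - <<'E'
from h import *
z=np.load("scene0.npz");P=cloud(z["K"],z["eye"],z["R"],z["d"])
m=(z["d"]>0)&(P[...,2]>.05)&(P[...,2]<.4)&(P[...,0]>.45)&(P[...,0]<.85)&(P[...,1]<-.2)&(P[...,1]>-.6)
q=P[m];H,xe,ye=np.histogram2d(q[:,0],q[:,1],bins=[np.arange(.45,.86,.05),np.arange(-.6,-.19,.05)])
print(H.astype(int),xe,ye)
E
```

```text
t 0.15 p [ 0.2066 -0.5628  0.2288] yaw -1.219 F [ 0.9 -0.6  0.3] open 0.0933 q1 -1.30 q6 -0.09 tilt [-0.     0.001 -1.   ]
(0.424, -0.25, 0.2, -1.7) -> [-21.87, -31.18, 2.92] 0.481 rows>=7.6
(0.424, -0.25, 0.098, -1.7) -> [-21.86, -31.18, 13.12] 0.481 rows>=8.1
[[  67  522  583  317    0    0    0    0]
 [ 124  166  160  814    0    0    0    0]
 [  24  164  163  429    0    0    0    0]
 [   0   22   39    0    0    0    0    0]
 [   0    0    0    0 1300  480    0    0]
 [1522    8    0    0    0 1763 1849    0]
 [ 413 1314    0    0    0    0  123    0]
 [   0    0    0    0  357    6    0    0]] [0.45 0.5  0.55 0.6  0.65 0.7  0.75 0.8  0.85] [-0.6  -0.55 -0.5  -0.45 -0.4  -0.35 -0.3  -0.25 -0.2 ]
```

```bash
python3 - <<'E'
from h import *
for n in("scene0","top0"):
    z=np.load(n+".npz");P=cloud(z["K"],z["eye"],z["R"],z["d"])
    m=(z["d"]>0)&(P[...,0]>.55)&(P[...,0]<.9)&(P[...,1]<-.22)&(P[...,1]>-.5)
    for lo,hi in [(.04,.07),(.07,.1),(.1,.15),(.15,.2),(.2,.3),(.3,.5)]:
        q=P[m&(P[...,2]>lo)&(P[...,2]<hi)]
        out=[]
        for y in np.arange(-.48,-.22,.03):
            s=q[abs(q[:,1]-y)<.015]
            if len(s)>5: out.append((round(y,2),round(s[:,0].min(),3)))
        print(n,lo,out)
E
python3 - <<'E'
import cv2
im=cv2.imread('pics/scene0.png');cv2.imwrite('pics/sc.png',cv2.resize(im[100:330,220:500],None,fx=2.8,fy=2.6,interpolation=cv2.INTER_CUBIC))
E
```

```text
scene0 0.04 [(np.float64(-0.45), np.float64(0.581)), (np.float64(-0.42), np.float64(0.55)), (np.float64(-0.39), np.float64(0.677)), (np.float64(-0.36), np.float64(0.676)), (np.float64(-0.33), np.float64(0.693)), (np.float64(-0.3), np.float64(0.71)), (np.float64(-0.27), np.float64(0.727))]
scene0 0.07 [(np.float64(-0.45), np.float64(0.579)), (np.float64(-0.42), np.float64(0.55)), (np.float64(-0.39), np.float64(0.676)), (np.float64(-0.36), np.float64(0.676)), (np.float64(-0.33), np.float64(0.692)), (np.float64(-0.3), np.float64(0.711)), (np.float64(-0.27), np.float64(0.726))]
scene0 0.1 [(np.float64(-0.45), np.float64(0.584)), (np.float64(-0.42), np.float64(0.55)), (np.float64(-0.39), np.float64(0.675)), (np.float64(-0.36), np.float64(0.674)), (np.float64(-0.33), np.float64(0.694)), (np.float64(-0.3), np.float64(0.708)), (np.float64(-0.27), np.float64(0.723))]
scene0 0.15 [(np.float64(-0.48), np.float64(0.55)), (np.float64(-0.45), np.float64(0.55)), (np.float64(-0.42), np.float64(0.55)), (np.float64(-0.39), np.float64(0.676)), (np.float64(-0.36), np.float64(0.678)), (np.float64(-0.33),
[... 1509 characters left out ...]
.55)), (np.float64(-0.42), np.float64(0.55)), (np.float64(-0.39), np.float64(0.679)), (np.float64(-0.36), np.float64(0.681)), (np.float64(-0.33), np.float64(0.696)), (np.float64(-0.3), np.float64(0.714)), (np.float64(-0.27), np.float64(0.731))]
top0 0.2 [(np.float64(-0.48), np.float64(0.786)), (np.float64(-0.39), np.float64(0.679)), (np.float64(-0.36), np.float64(0.679)), (np.float64(-0.33), np.float64(0.697)), (np.float64(-0.3), np.float64(0.714)), (np.float64(-0.27), np.float64(0.731))]
top0 0.3 [(np.float64(-0.39), np.float64(0.679)), (np.float64(-0.36), np.float64(0.68)), (np.float64(-0.33), np.float64(0.697)), (np.float64(-0.3), np.float64(0.714)), (np.float64(-0.27), np.float64(0.73))]
```

View pics/sc.png

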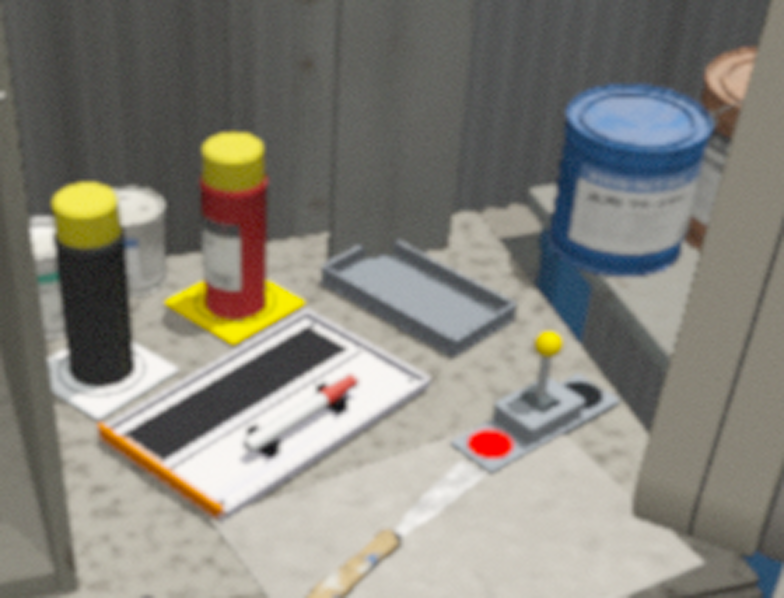

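Request:
play_rows(
  increments=[
    [[-3, -4.5, 0, 0.1], [-7, -9, 0, 0.2], [-10, -13, 0, 0.3], [-13, -18, 0, 0.4], [-16, -22, 1, 0.48]],
  ],
  jaw=0,
  squeeze=10,
)

```text
t: 0.65
tool_pos: [0.346, -0.3546, 0.223]
orientation: [-2.069, 2.363, -0.001]
force: [1.1, -1.2, -0.2]
opening: 0.0575
```

Red on the yellow pad is confirmed. A wall post cuts across the far-right corner of the box, so placements must stay in its near part. I'll do the lever first.

```bash
python3 go.py .424,-.25,.20,-1.70 .424,-.25,.098,-1.70
```

```text
t 0.65 p [ 0.346  -0.3546  0.223 ] yaw -1.704 F [ 1.1 -1.2 -0.2] open 0.0575 q1 -0.90 q6 0.80 tilt [ 0.001  0.    -1.   ]
(0.424, -0.25, 0.2, -1.7) -> [-11.4, -6.34, 2.3] -0.004 rows>=2.6
(0.424, -0.25, 0.098, -1.7) -> [-11.4, -6.33, 12.5] -0.004 rows>=3.6
```

Request:
play_rows(
  increments=[
    [[-4, -3.2, 4, 0], [-7.5, -6.3, 8, 0], [-9.4, -6.3, 12.5, 0], [-9.8, -6.3, 12.5, 0], [-9.8, -6.3, 12.5, 0]],
  ],
)

```text
t: 1.15
tool_pos: [0.4197, -0.262, 0.0937]
orientation: [2.072, -2.361, -0.011]
force: [-0.2, -0.2, -0.2]
opening: 0.0177
```

```bash
python3 go.py .433,-.1815,.096,-1.70
```

```text
t 1.15 p [ 0.4197 -0.262   0.0937] yaw -1.701 F [-0.2 -0.2 -0.2] open 0.0177 q1 -0.66 q6 1.04 tilt [-0.005  0.005 -1.   ]
(0.433, -0.1815, 0.096, -1.7) -> [-8.15, -0.27, -0.19] -0.001 rows>=1.6
```

Request:
play_rows(
  increments=[
    [[-2, 0, 0, 0], [-4, 0, 0, 0], [-5.5, -0.2, 0, 0], [-7, -0.2, 0, 0], [-7.8, -0.2, 0, 0]],
  ],
)

```text
t: 1.65
tool_pos: [0.4323, -0.1848, 0.095]
orientation: [2.072, -2.361, -0.009]
force: [0.5, -1.0, -1.4]
opening: 0.0002
```

```bash
python3 go.py .433,-.1805,.096,-1.70;python3 - <<'E'
from plant import *;import cv2
im,d=read_camera("scene");cv2.imwrite('pics/s1.png',cv2.resize(im[150:350,280:500],None,fx=3,fy=3))
E
```

```text
t 1.65 p [ 0.4323 -0.1848  0.095 ] yaw -1.701 F [ 0.5 -1.  -1.4] open 0.0002 q1 -0.51 q6 1.19 tilt [-0.004  0.004 -1.   ]
(0.433, -0.1805, 0.096, -1.7) -> [-0.44, -0.02, -0.09] -0.001 rows>=0.1
```

View pics/s1.png

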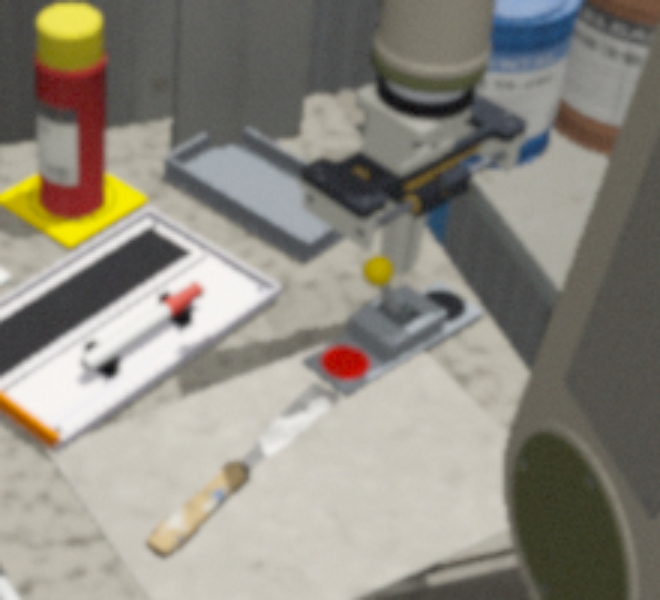

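The lever (378,270) has tipped toward red. I keep pushing until I feel the stop.

Request:
play_rows(
  increments=[
    [[-0.5, 0, 0, 0], [-0.9, 0, 0, 0], [-1.0, 0, 0, 0]],
  ],
)

```text
t: 2.0
tool_pos: [0.4335, -0.1767, 0.0955]
orientation: [2.07, -2.359, -0.004]
force: [-2.8, -17.3, -2.8]
opening: 0.0006
```

Request:
play_rows(
  increments=[
    [[2, 0, -1, 0], [2, 0, -6, -0.1], [1, -2, -10, -0.2], [-3, -2, -10, -0.35], [-7, -2, -10, -0.5]],
  ],
  jaw=5,
)

```text
t: 2.5
tool_pos: [0.4643, -0.1101, 0.1976]
orientation: [2.594, -1.77, 0.001]
force: [0.7, 1.0, -1.0]
opening: 0.036
```

```bash
python3 go.py .4167,.0577,.15,.056
```

```text
t 2.50 p [ 0.4643 -0.1101  0.1976] yaw -1.197 F [ 0.7  1.  -1. ] open 0.0360 q1 -0.34 q6 0.86 tilt [-0.    -0.001 -1.   ]
(0.4167, 0.0577, 0.15, 0.056) -> [-17.37, -1.69, 4.74] -1.253 rows>=8.4
```

Request:
play_rows(
  increments=[
    [[-4, -0.5, 1, -0.15], [-8, -1, 2, -0.3], [-11, -1, 3, -0.45], [-14, -1.5, 4, -0.6], [-17.4, -1.7, 4.7, -0.75]],
  ],
)

```text
t: 3.0
tool_pos: [0.4162, 0.0589, 0.15]
orientation: [3.063, -0.694, 0.0]
force: [0.2, 0.7, 0.1]
opening: 0.0499
```

```bash
python3 go.py .4167,.0577,.12,.056
```

```text
t 3.00 p [0.4162 0.0589 0.15  ] yaw -0.445 F [0.2 0.7 0.1] open 0.0499 q1 0.02 q6 0.47 tilt [-0.    -0.001 -1.   ]
(0.4167, 0.0577, 0.12, 0.056) -> [0.09, 0.09, 3.0] -0.501 rows>=3.3
```

Request:
play_rows(
  increments=[
    [[0, 0, 1, -0.15], [0, 0, 2, -0.3], [0.1, 0.1, 3, -0.45], [0.1, 0.1, 3, -0.5]],
  ],
)

```text
t: 3.4
tool_pos: [0.4158, 0.0575, 0.1186]
orientation: [3.139, 0.095, -0.004]
force: [-0.6, -0.2, 0.8]
opening: 0.0501
```

```bash
python3 go.py .4167,.0577,.018,.056; python3 - <<'E'
from plant import *;import cv2
from h import *
p=camera_params("wrist");im,d=read_camera("wrist");cv2.imwrite('pics/w1.png',im);p1=read_state();print(p)
p=camera_params("scene");K,e,R=p["K"],p["eye"],p["orientation"]
im,d=read_camera("scene")
h=cv2.cvtColor(im,cv2.COLOR_BGR2HSV);m=cv2.inRange(h,(20,130,100),(35,255,255))
n,l,st,c=cv2.connectedComponentsWithStats(m)
for i in range(1,n):
    if st[i,4]>25: print(st[i],c[i],cast(K,e,R,[c[i]],.094))
E
```

```text
t 3.40 p [0.4158 0.0575 0.1186] yaw 0.060 F [-0.6 -0.2  0.8] open 0.0501 q1 0.02 q6 -0.04 tilt [-0.002 -0.001 -1.   ]
(0.4167, 0.0577, 0.018, 0.056) -> [0.12, -0.03, 10.06] 0.004 rows>=2.0
{'K': array([[371.64829954,   0.        , 312.36034323],
       [  0.        , 371.64829954, 235.96248503],
       [  0.        ,   0.        ,   1.        ]]), 'eye': array([0.41318928, 0.12473045, 0.27202671]), 'orientation': array([-0.2486599 , -0.00521513,  0.06080339])}
[292 151  22  22 431] [302.69837587 161.42227378] [[ 0.87793336 -0.24711858  0.094     ]]
[238 170  25  26 514] [250.22568093 182.34824903] [[ 0.90534705 -0.06375317  0.094     ]]
[279 208  50  25 510] [303.41372549 219.53921569] [[ 0.67455135 -0.04630739  0.094     ]]
[399 238  10  10  76] [403.18421053 242.35526316] [[ 0.4336175  -0.15163637  0.094     ]]
[330 241  18   9  40] [337.5 245.1] [[ 0.54256747 -0.03181421  0.094     ]]
```

View pics/w1.png

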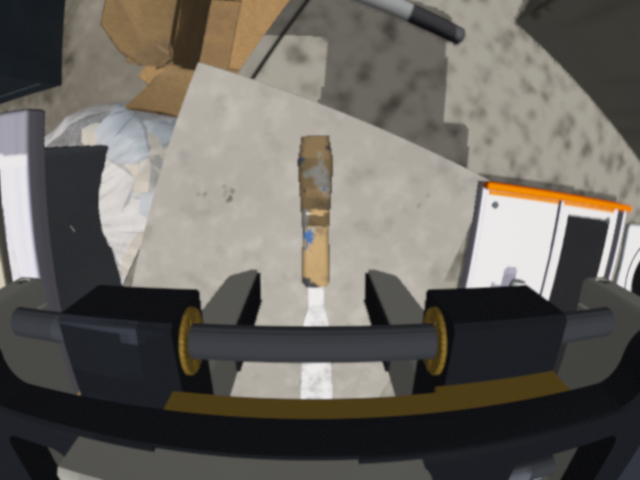

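```bash
cat >> h.py <<'E'
def fcast(K,eye,rv,px,z):
    px=np.atleast_2d(np.asarray(px,float));R=Ro.from_rotvec(rv).as_matrix()
    a=(px[:,0]-K[0,2])/K[0,0];b=(px[:,1]-K[1,2])/K[1,1];th=np.hypot(a,b)+1e-12;s=np.sin(th)/th
    d=np.c_[a*s,-b*s,-np.cos(th)]@R.T
    return eye+d*((z-eye[2])/d[:,2])[:,None]
E
python3 - <<'E'
from h import *
K=np.array([[371.648,0,312.36],[0,371.648,235.96],[0,0,1]])
print(fcast(K,np.array([0.41318928, 0.12473045, 0.27202671]),[-0.2486599 , -0.00521513,  0.06080339],[(316,286),(315,135),(462,33),(487,185),(629,207)],[.015,.015,.008,.026,.026]))
E
```

```text
[[0.42158523 0.02140363 0.015     ]
 [0.41402503 0.13070342 0.015     ]
 [0.51869898 0.22076004 0.008     ]
 [0.53881313 0.10754907 0.026     ]
 [0.69692494 0.1063153  0.026     ]]
```

The wrist view agrees with the top view: the knife neck is at (316,286) and the handle sits between the fingers. The lever ball is about 2 mm from its computed stop position. I go down and grip.

Request:
play_rows(
  increments=[
    [[0.1, 0, 4, 0], [0.2, 0, 8, 0], [0.2, 0, 9.8, 0], [0.2, 0, 10.1, 0], [0.2, 0, 10.1, 0]],
  ],
)

```text
t: 4.0
tool_pos: [0.4185, 0.0574, 0.019]
orientation: [3.139, 0.084, -0.002]
force: [-0.6, 0.5, -0.0]
opening: 0.0502
```

Request:
play_rows(
  increments=[
    [[0, 0, 0, 0], [0, 0, 0, 0], [0, 0, 0, 0], [0, 0, 0, 0]],
  ],
  jaw=0,
  squeeze=30,
)

```text
t: 4.4
tool_pos: [0.4191, 0.0574, 0.0198]
orientation: [3.139, 0.084, 0.0]
force: [1.3, -0.2, 4.1]
opening: 0.0229
```

```bash
python3 go.py .455,.03,.08,-1.57
```

```text
t 4.40 p [0.4191 0.0574 0.0198] yaw 0.053 F [ 1.3 -0.2  4.1] open 0.0229 q1 0.02 q6 -0.04 tilt [ 0.    -0.001 -1.   ]
(0.455, 0.03, 0.08, -1.57) -> [3.44, 2.93, -6.02] 1.623 rows>=10.8
```

Request:
play_rows(
  increments=[
    [[0, 0, -2, 0], [0, 0, -4, 0], [0, 0, -5, 0], [0, 0, -5, 0]],
  ],
)

```text
t: 4.8
tool_pos: [0.4205, 0.0575, 0.0714]
orientation: [3.139, 0.084, 0.006]
force: [-0.0, -0.2, -0.3]
opening: 0.0225
```

```bash
python3 go.py .455,.03,.08,-1.57;python3 - <<'E'
from plant import *;import cv2
im,d=read_camera("scene");cv2.imwrite('pics/s2.png',cv2.resize(im[150:350,280:500],None,fx=3,fy=3))
im,d=read_camera("wrist");cv2.imwrite('pics/w2.png',im)
E
```

```text
t 4.80 p [0.4205 0.0575 0.0714] yaw 0.054 F [-0.  -0.2 -0.3] open 0.0225 q1 0.02 q6 -0.04 tilt [ 0.004 -0.001 -1.   ]
(0.455, 0.03, 0.08, -1.57) -> [3.3, 2.93, -0.85] 1.624 rows>=10.8
```

View pics/s2.png

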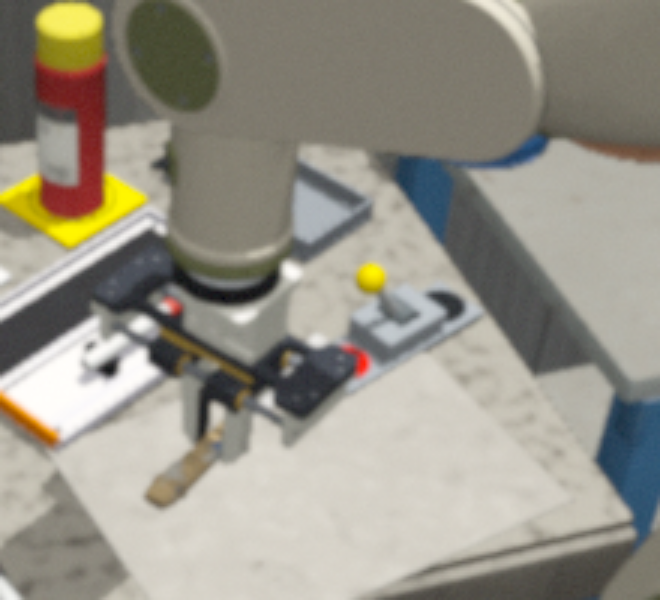

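View pics/w2.png

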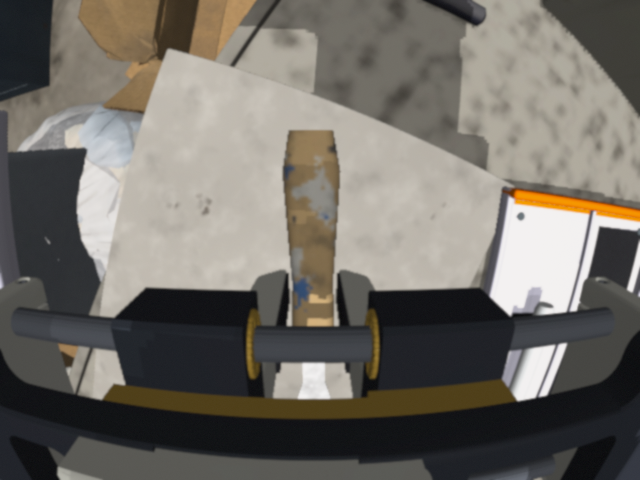

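Knife held: the handle is clamped between the fingers in the wrist view and stays level. Now I turn it 90° so the blade points to the robot.

Request:
play_rows(
  increments=[
    [[0.5, 0.5, -0.5, 0.15], [1, 1, -0.5, 0.3], [1.5, 1.5, -0.5, 0.45], [2, 2, -0.5, 0.6], [3, 2.5, -0.5, 0.75]],
  ],
)

```text
t: 5.4
tool_pos: [0.449, 0.0339, 0.0727]
orientation: [2.948, -1.081, -0.003]
force: [-0.2, -0.2, -0.5]
opening: 0.0222
```

```bash
python3 go.py .455,.03,.07,-1.57
```

```text
t 5.40 p [0.449  0.0339 0.0727] yaw -0.703 F [-0.2 -0.2 -0.5] open 0.0222 q1 -0.04 q6 0.67 tilt [-0.003 -0.001 -1.   ]
(0.455, 0.03, 0.07, -1.57) -> [0.71, -0.09, 0.27] 0.867 rows>=5.8
```

Request:
play_rows(
  increments=[
    [[0.2, 0, 0.5, 0.15], [0.4, 0, 1, 0.3], [0.6, 0, 1.5, 0.45], [0.7, 0, 2, 0.6], [0.7, 0, 2.5, 0.75]],
  ],
)

```text
t: 5.9
tool_pos: [0.4533, 0.0293, 0.046]
orientation: [2.346, -2.084, -0.005]
force: [0.5, 0.1, -0.4]
opening: 0.0223
```

```bash
python3 go.py .455,.03,.021,-1.57
```

```text
t 5.90 p [0.4533 0.0293 0.046 ] yaw -1.453 F [ 0.5  0.1 -0.4] open 0.0223 q1 -0.05 q6 1.41 tilt [-0.005 -0.001 -1.   ]
(0.455, 0.03, 0.021, -1.57) -> [-0.05, -0.19, 2.5] 0.117 rows>=0.8
```

Request:
play_rows(
  increments=[
    [[0, -0.1, 0.8, 0.12], [0, -0.2, 1.6, 0.12], [0, -0.2, 2.3, 0.12], [0, -0.2, 2.5, 0.12], [0, -0.2, 2.5, 0.12]],
  ],
)

```text
t: 6.4
tool_pos: [0.4546, 0.0296, 0.0204]
orientation: [2.218, -2.218, -0.006]
force: [0.2, -1.1, -1.0]
opening: 0.0223
```

Request:
play_rows(
  increments=[
    [[0, 0, 0, 0], [0, 0, 0, 0], [0, 0, 0, 0]],
  ],
  jaw=5,
)

```text
t: 6.7
tool_pos: [0.4548, 0.0296, 0.0206]
orientation: [2.219, -2.217, -0.006]
force: [1.5, -0.4, 0.1]
opening: 0.0417
```

```bash
python3 go.py .455,.03,.021,-1.57
```

```text
t 6.70 p [0.4548 0.0296 0.0206] yaw -1.570 F [ 1.5 -0.4  0.1] open 0.0417 q1 -0.05 q6 1.52 tilt [-0.006 -0.001 -1.   ]
(0.455, 0.03, 0.021, -1.57) -> [-0.04, -0.02, -0.04] 0.0 rows>=0.0
```

Request:
play_rows(
  increments=[
    [[0, 0, -2.5, 0], [0, 0, -5, 0], [0, 0, -6, -0.15], [0, 0, -6, -0.3], [0, 0, -6, -0.45]],
  ],
)

```text
t: 7.2
tool_pos: [0.4559, 0.0296, 0.0816]
orientation: [2.665, -1.659, -0.004]
force: [-0.2, -0.5, 0.5]
opening: 0.0505
```

Request:
play_rows(
  increments=[
    [[0, 0, 0, -0.15], [0, 0, 0, -0.3], [0, 0, 0, -0.45], [0, 0, 0, -0.6], [0, 0, 0, -0.75]],
  ],
)

```text
t: 7.7
tool_pos: [0.4561, 0.0296, 0.0818]
orientation: [3.088, -0.568, -0.005]
force: [0.6, 0.1, -0.3]
opening: 0.05
```

Request:
play_rows(
  increments=[
    [[0, 0, 0, -0.15], [0, 0, 0, -0.3], [0, 0, 0, -0.45], [0, 0, 0, -0.6], [0, 0, 0, -0.75]],
  ],
)

```text
t: 8.2
tool_pos: [0.4562, 0.0296, 0.082]
orientation: [3.083, 0.603, -0.005]
force: [-0.2, 0.7, 0.2]
opening: 0.05
```

Request:
play_rows(
  increments=[
    [[0, 0, 0, -0.15], [0, 0, 0, -0.3], [0, 0, 0, -0.45], [0, 0, 0, -0.6], [0, 0, 0, -0.75]],
  ],
)

```text
t: 8.7
tool_pos: [0.4564, 0.0296, 0.0822]
orientation: [-2.648, -1.69, 0.004]
force: [-0.3, -0.1, 0.1]
opening: 0.0499
```

```bash
python3 go.py .455,.03,.08,1.57;python3 - <<'E'
from plant import *;import cv2
print(camera_params("wrist"))
im,d=read_camera("wrist");cv2.imwrite('pics/w3.png',im)
E
```

```text
t 8.70 p [0.4564 0.0296 0.0822] yaw 1.136 F [-0.3 -0.1  0.1] open 0.0499 q1 -0.05 q6 -1.18 tilt [-0.002 -0.001 -1.   ]
(0.455, 0.03, 0.08, 1.57) -> [-0.02, -0.14, 0.22] -0.434 rows>=2.9
{'K': array([[371.64829954,   0.        , 312.36034323],
       [  0.        , 371.64829954, 235.96248503],
       [  0.        ,   0.        ,   1.        ]]), 'eye': array([0.39649206, 0.05771509, 0.23580601]), 'orientation': array([-0.2198946 , -0.13871891,  1.13117759])}
```

View pics/w3.png

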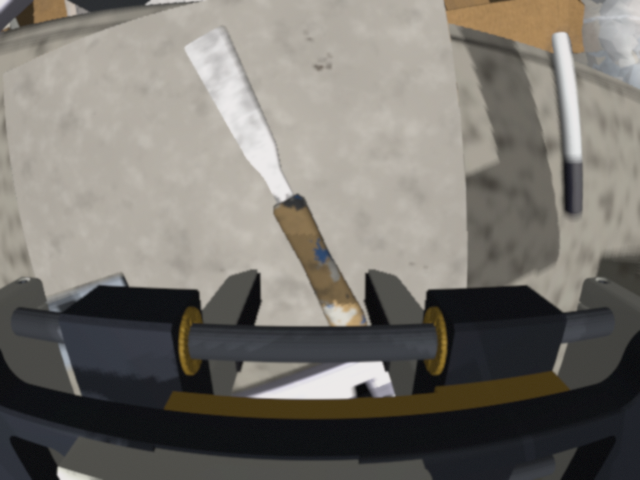

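```bash
python3 - <<'E'
from h import *
K=np.array([[371.648,0,312.36],[0,371.648,235.96],[0,0,1]])
p=fcast(K,np.array([0.39649206, 0.05771509, 0.23580601]),[-0.2198946 , -0.13871891,  1.13117759],[(205,39),(289,203),(343,318)],[.012,.015,.019])
print(p); d=p[0]-p[1];d=d[:2]/np.linalg.norm(d[:2]);print(d,"origin",p[0,:2]-.114*d,"grip",p[0,:2]-.154*d,"yaw for tool x",np.arctan2(d[1],d[0])+np.pi/2-2*np.pi, np.arctan2(d[1],d[0])-np.pi/2)
E
```

```text
[[0.30615605 0.0263472  0.012     ]
 [0.42226765 0.02994285 0.015     ]
 [0.50402845 0.02949881 0.019     ]]
[-0.99952086 -0.03095234] origin [0.42010143 0.02987576] grip [0.46008226 0.03111386] yaw for tool x -7.823024351539184 -4.681431697949391
```

Request:
play_rows(
  increments=[
    [[0, 0, 0, -0.15], [0, 0, 1, -0.3], [0, 0, 3, -0.44], [0, 0, 5.5, -0.44], [0, 0, 6.3, -0.44]],
  ],
)

```text
t: 9.25
tool_pos: [0.4545, 0.0296, 0.017]
orientation: [-2.205, -2.233, 0.007]
force: [-0.4, -0.8, -0.3]
opening: 0.0499
```

Request:
play_rows(
  increments=[
    [[0, 0, 0, 0], [0, 0, 0, 0], [0, 0, 0, 0], [0, 0, 0, 0]],
  ],
  jaw=0,
  squeeze=30,
)

```text
t: 9.65
tool_pos: [0.4555, 0.0295, 0.0182]
orientation: [-2.206, -2.234, 0.005]
force: [-0.1, -1.4, 2.1]
opening: 0.0225
```

```bash
python3 go.py .50,-.02,.11,0.8 .65,-.057,.11,-.03
```

```text
t 9.65 p [0.4555 0.0295 0.0182] yaw 1.583 F [-0.1 -1.4  2.1] open 0.0225 q1 -0.05 q6 -1.63 tilt [-0.004 -0.001 -1.   ]
(0.5, -0.02, 0.11, 0.8) -> [-5.02, 4.36, -9.2] 0.783 rows>=5.2
(0.65, -0.057, 0.11, -0.03) -> [-8.9, 19.31, -9.25] 1.613 rows>=10.8
```

Request:
play_rows(
  increments=[
    [[0, 0, -4, 0], [-1, 1, -8, 0.15], [-2, 2, -9, 0.3], [-3.5, 3, -9, 0.45], [-5, 4.5, -9, 0.6]],
  ],
)

```text
t: 10.15
tool_pos: [0.5025, -0.0203, 0.1097]
orientation: [2.773, 1.474, -0.002]
force: [-0.2, 1.0, -1.2]
opening: 0.0224
```

```bash
python3 go.py .65,-.057,.11,-.03
```

```text
t 10.15 p [ 0.5025 -0.0203  0.1097] yaw 0.977 F [-0.2  1.  -1.2] open 0.0224 q1 -0.14 q6 -1.12 tilt [-0.001 -0.001 -1.   ]
(0.65, -0.057, 0.11, -0.03) -> [5.21, 14.28, -0.03] 1.007 rows>=6.7
```

Request:
play_rows(
  increments=[
    [[1, 2.5, 0, 0.15], [2, 5, 0, 0.3], [3, 8, 0, 0.45], [4, 10, 0, 0.6], [4.5, 12, 0, 0.75]],
  ],
)

```text
t: 10.65
tool_pos: [0.6286, -0.0502, 0.1102]
orientation: [3.12, 0.355, -0.0]
force: [0.3, -0.3, -0.5]
opening: 0.0221
```

```bash
python3 go.py .65,-.057,.09,-.03
```

```text
t 10.65 p [ 0.6286 -0.0502  0.1102] yaw 0.227 F [ 0.3 -0.3 -0.5] open 0.0221 q1 -0.16 q6 -0.39 tilt [-0.    -0.001 -1.   ]
(0.65, -0.057, 0.09, -0.03) -> [1.93, 1.14, 2.02] 0.257 rows>=1.7
```

Request:
play_rows(
  increments=[
    [[1, 0.6, 0, 0.13], [1.9, 1.1, 0.5, 0.257], [1.9, 1.1, 2, 0.257], [1.9, 1.1, 2, 0.257]],
  ],
)

```text
t: 11.05
tool_pos: [0.6476, -0.0563, 0.0871]
orientation: [3.141, -0.042, -0.007]
force: [-1.2, 0.3, -1.2]
opening: 0.0224
```

```bash
python3 go.py .65,-.057,.027,-.027;python3 - <<'E'
from plant import *;import cv2
print(camera_params("wrist"))
im,d=read_camera("wrist");cv2.imwrite('pics/w4.png',im)
im,d=read_camera("scene");cv2.imwrite('pics/s4.png',cv2.resize(im[130:330,200:420],None,fx=3,fy=3))
E
```

```text
t 11.05 p [ 0.6476 -0.0563  0.0871] yaw -0.027 F [-1.2  0.3 -1.2] open 0.0224 q1 -0.16 q6 -0.14 tilt [-0.005 -0.001 -1.   ]
(0.65, -0.057, 0.027, -0.027) -> [0.27, 0.06, 6.01] 0.0 rows>=1.2
{'K': array([[371.64829954,   0.        , 312.36034323],
       [  0.        , 371.64829954, 235.96248503],
       [  0.        ,   0.        ,   1.        ]]), 'eye': array([0.65123135, 0.0109374 , 0.2405908 ]), 'orientation': array([-0.24822199,  0.00766262, -0.02533312])}
```

View pics/w4.png

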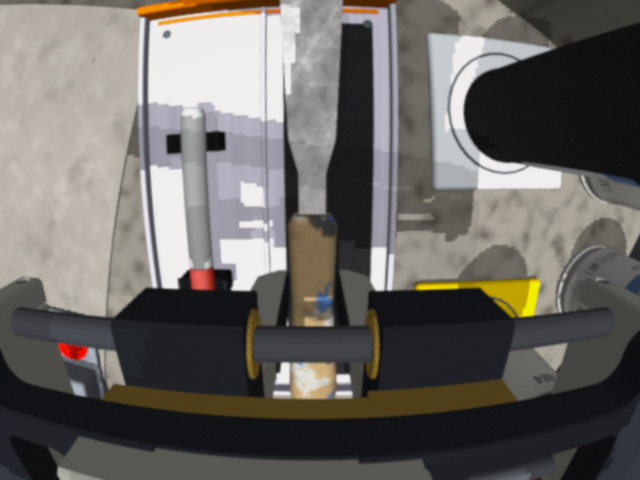

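View pics/s4.png

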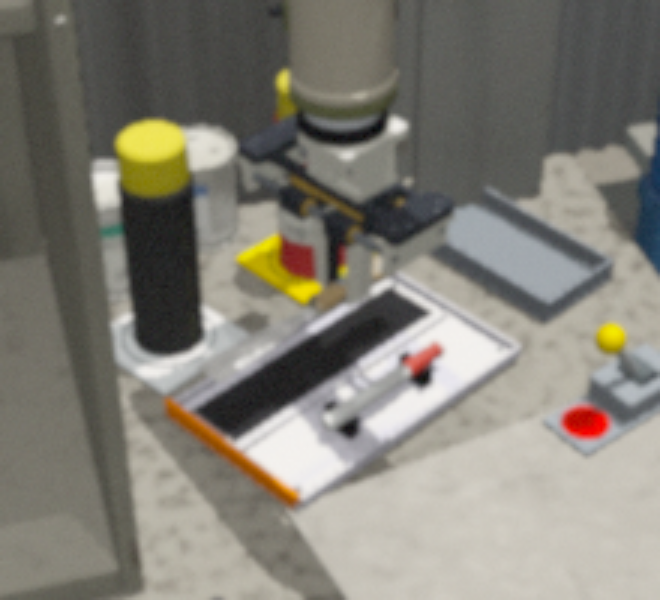

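```bash
python3 - <<'E'
from h import *
K=np.array([[371.648,0,312.36],[0,371.648,235.96],[0,0,1]])
print(fcast(K,np.array([0.65123135, 0.0109374 , 0.2405908 ]),[-0.24822199,  0.00766262, -0.02533312],[(313,215),(270,10),(155,10),(395,4),(272,280)],[.086,.026,.026,.026,.015]))
E
```

```text
[[ 0.65003233 -0.01907671  0.086     ]
 [ 0.62772701  0.09292036  0.026     ]
 [ 0.55522103  0.10327142  0.026     ]
 [ 0.70133694  0.09666237  0.026     ]
 [ 0.62167185 -0.07515673  0.015     ]]
```

Request:
play_rows(
  increments=[
    [[0.2, 0, 2, 0], [0.3, 0, 4, 0], [0.4, 0, 5.3, 0], [0.5, 0, 6, 0], [0.5, 0, 6.1, 0]],
  ],
)

```text
t: 11.65
tool_pos: [0.6525, -0.0563, 0.0272]
orientation: [3.141, -0.042, -0.006]
force: [-0.5, 0.1, -0.6]
opening: 0.0225
```

```bash
python3 go.py .65,-.057,.025,-.027
```

```text
t 11.65 p [ 0.6525 -0.0563  0.0272] yaw -0.026 F [-0.5  0.1 -0.6] open 0.0225 q1 -0.16 q6 -0.14 tilt [-0.004 -0.001 -1.   ]
(0.65, -0.057, 0.025, -0.027) -> [-0.24, 0.08, 0.23] 0.001 rows>=0.1
```

Request:
play_rows(
  increments=[
    [[-0.4, 0.5, -0.2, 0], [-0.4, 0.5, 0.1, 0], [-0.4, 0.5, 0.15, 0]],
  ],
)

```text
t: 11.95
tool_pos: [0.6486, -0.0615, 0.0264]
orientation: [3.14, -0.042, -0.005]
force: [-0.2, 0.6, -0.4]
opening: 0.0221
```

Request:
play_rows(
  increments=[
    [[0, 0, 0, 0], [0, 0, 0, 0], [0, 0, 0, 0]],
  ],
  jaw=2.9,
)

```text
t: 12.25
tool_pos: [0.6489, -0.0616, 0.0268]
orientation: [3.14, -0.042, -0.004]
force: [0.4, 0.1, -0.1]
opening: 0.029
```

Request:
play_rows(
  increments=[
    [[0, 0, -1, 0], [0, 0, -3, 0], [0, 0, -6, 0], [-2, 0, -8, 0], [-7, -3, -8, 0]],
  ],
)

```text
t: 12.75
tool_pos: [0.5913, -0.0366, 0.1127]
orientation: [3.138, -0.046, 0.012]
force: [0.1, 1.4, 0.4]
opening: 0.0293
```

```bash
python3 go.py .5772,-.0305,.12,-.027;python3 - <<'E'
from plant import *;import cv2
print(camera_params("wrist"))
im,d=read_camera("wrist");cv2.imwrite('pics/w5.png',im)
E
```

```text
t 12.75 p [ 0.5913 -0.0366  0.1127] yaw -0.029 F [0.1 1.4 0.4] open 0.0293 q1 -0.15 q6 -0.12 tilt [ 0.008 -0.003 -1.   ]
(0.5772, -0.0305, 0.12, -0.027) -> [-1.42, -0.56, -0.74] -0.002 rows>=0.3
{'K': array([[371.64829954,   0.        , 312.36034323],
       [  0.        , 371.64829954, 235.96248503],
       [  0.        ,   0.        ,   1.        ]]), 'eye': array([0.59323556, 0.03107982, 0.2659869 ]), 'orientation': array([-0.25067989, -0.00423911, -0.0293906 ])}
```

View pics/w5.png

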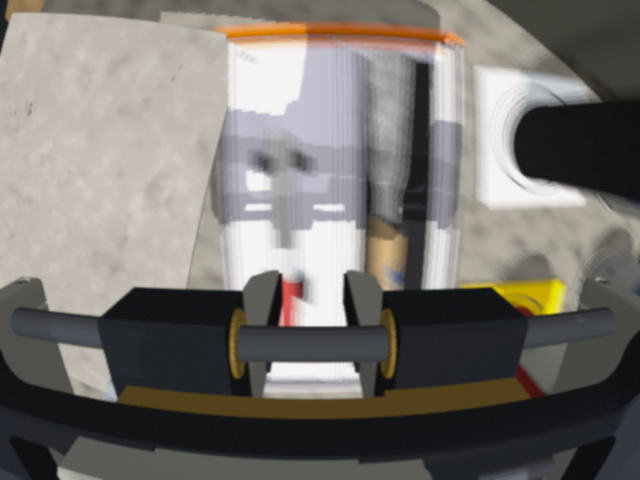

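The knife lies in the lane, blade toward orange (handle near 387,255). Next, the red marker.

Request:
play_rows(
  increments=[
    [[-0.7, -0.3, 1, 0], [-1.4, -0.5, 2, 0], [-1.4, -0.5, 3, 0], [-1.4, -0.5, 3, 0], [-1.4, -0.5, 3, 0]],
  ],
  jaw=3.4,
)

```text
t: 13.3
tool_pos: [0.5655, -0.0254, 0.0757]
orientation: [-3.14, 0.043, 0.014]
force: [0.5, -0.2, 0.3]
opening: 0.0338
```

```bash
python3 go.py .5775,-.0305,.034,-.027;python3 - <<'E'
from plant import *;import cv2
from h import *
p=camera_params("wrist");s=read_state()
im,d=read_camera("wrist");cv2.imwrite('pics/w6.png',im)
np.save("cp.npy",np.r_[p["eye"],p["orientation"]])
E
```

```text
t 13.30 p [ 0.5655 -0.0254  0.0757] yaw -0.027 F [ 0.5 -0.2  0.3] open 0.0338 q1 -0.14 q6 -0.11 tilt [-0.009  0.001 -1.   ]
(0.5775, -0.0305, 0.034, -0.027) -> [1.25, 0.48, 4.16] -0.0 rows>=0.9
```

View pics/w6.png

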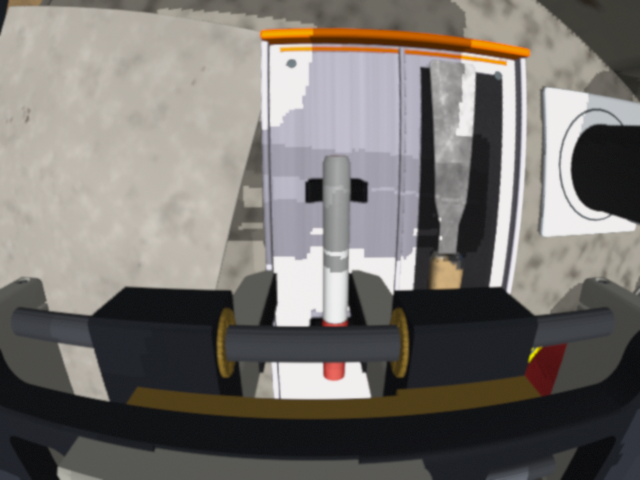

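```bash
python3 - <<'E'
from h import *
c=np.load("cp.npy")
K=np.array([[371.648,0,312.36],[0,371.648,235.96],[0,0,1]])
print(fcast(K,c[:3],c[3:],[(336,157),(334,379),(308,190),(366,190),(452,62),(448,255),(423,68),(500,74)],[.029,.029,.029,.029,.017,.02,.010,.010]).round(4))
E
```

```text
[[ 0.5806  0.0345  0.029 ]
 [ 0.5783 -0.1052  0.029 ]
 [ 0.5651  0.017   0.029 ]
 [ 0.5967  0.0163  0.029 ]
 [ 0.6518  0.0921  0.017 ]
 [ 0.6497 -0.0251  0.02  ]
 [ 0.6354  0.0885  0.01  ]
 [ 0.688   0.0893  0.01  ]]
```

Request:
play_rows(
  increments=[
    [[1, 0.6, 1, 0], [1.4, 0.8, 2.5, 0], [1.4, 0.8, 3.7, 0], [1.4, 0.8, 4.1, 0], [1.4, 0.8, 4.1, 0]],
  ],
)

```text
t: 13.85
tool_pos: [0.5779, -0.0334, 0.0334]
orientation: [-3.14, 0.042, 0.018]
force: [-0.0, -0.4, -0.3]
opening: 0.0339
```

Request:
play_rows(
  increments=[
    [[0, 0, 0, 0], [0, 0, 0, 0], [0, 0, 0, 0], [0, 0, 0, 0]],
  ],
  jaw=0,
  squeeze=15,
)

```text
t: 14.25
tool_pos: [0.5783, -0.0334, 0.034]
orientation: [-3.14, 0.042, 0.016]
force: [0.2, -0.3, 1.4]
opening: 0.0153
```

```bash
python3 go.py .43,.02,.10,1.54
```

```text
t 14.25 p [ 0.5783 -0.0334  0.034 ] yaw -0.027 F [ 0.2 -0.3  1.4] open 0.0153 q1 -0.15 q6 -0.12 tilt [-0.01   0.002 -1.   ]
(0.43, 0.02, 0.1, 1.54) -> [-15.03, -4.94, -6.44] -1.567 rows>=10.4
```

Request:
play_rows(
  increments=[
    [[0, 0, -3, 0], [0, 0, -6, -0.1], [-4, -1, -7, -0.25], [-8, -2, -7, -0.4], [-12, -3, -7, -0.55]],
  ],
)

```text
t: 14.75
tool_pos: [0.4592, -0.0001, 0.106]
orientation: [-3.029, -0.82, 0.012]
force: [-0.5, 0.3, 0.3]
opening: 0.0149
```

```bash
python3 go.py .44,.02,.08,1.54
```

```text
t 14.75 p [ 4.592e-01 -1.000e-04  1.060e-01] yaw 0.529 F [-0.5  0.3  0.3] open 0.0149 q1 -0.11 q6 -0.64 tilt [-0.009  0.002 -1.   ]
(0.44, 0.02, 0.08, 1.54) -> [-0.63, -2.69, 2.62] -1.011 rows>=6.7
```

Request:
play_rows(
  increments=[
    [[0, -0.5, 0.5, -0.15], [0, -1, 1, -0.3], [-0.2, -1.5, 1.5, -0.45], [-0.4, -2, 2.5, -0.6], [-0.6, -2.5, 3.5, -0.75]],
  ],
)

```text
t: 15.25
tool_pos: [0.4413, 0.0187, 0.0714]
orientation: [-2.516, -1.872, 0.008]
force: [0.1, -0.3, -0.7]
opening: 0.0149
```

```bash
python3 go.py .44,.02,.019,1.54
```

```text
t 15.25 p [0.4413 0.0187 0.0714] yaw 1.279 F [ 0.1 -0.3 -0.7] open 0.0149 q1 -0.07 q6 -1.35 tilt [-0.007  0.002 -1.   ]
(0.44, 0.02, 0.019, 1.54) -> [0.09, -0.12, 5.24] -0.261 rows>=1.7
```

Request:
play_rows(
  increments=[
    [[0, 0, 1.5, -0.13], [0, 0, 3, -0.26], [0, 0, 4.3, -0.26], [0, 0, 4.8, -0.26], [0, 0, 4.9, -0.26]],
  ],
)

```text
t: 15.75
tool_pos: [0.4405, 0.0188, 0.0218]
orientation: [-2.254, -2.178, 0.008]
force: [0.4, -1.3, 0.4]
opening: 0.0151
```

```bash
python3 go.py .44,.02,.018,1.54
```

```text
t 15.75 p [0.4405 0.0188 0.0218] yaw 1.536 F [ 0.4 -1.3  0.4] open 0.0151 q1 -0.07 q6 -1.61 tilt [-0.009  0.002 -1.   ]
(0.44, 0.02, 0.018, 1.54) -> [0.12, -0.05, 0.38] -0.004 rows>=0.1
```

Request:
play_rows(
  increments=[
    [[0, 0, 0.15, 0], [0, 0, 0.3, 0], [0, 0, 0.4, 0], [0, 0, 0.4, 0]],
  ],
)

```text
t: 16.15
tool_pos: [0.4406, 0.0187, 0.018]
orientation: [-2.255, -2.178, 0.008]
force: [0.9, 0.1, -0.8]
opening: 0.0152
```

Request:
play_rows(
  increments=[
    [[0, 0, 0, 0], [0, 0, 0, 0]],
  ],
  jaw=2.2,
)

```text
t: 16.35
tool_pos: [0.4408, 0.0188, 0.0183]
orientation: [-2.255, -2.178, 0.007]
force: [0.5, 0.6, 0.5]
opening: 0.0214
```

Request:
play_rows(
  increments=[
    [[0, 0, -0.5, 0], [0, 0, -1.5, 0], [0, 0, -3, 0], [0, 0, -5, 0], [0, 0, -6, 0.15]],
  ],
  jaw=4,
)

```text
t: 16.85
tool_pos: [0.4425, 0.0185, 0.0809]
orientation: [-2.414, -2.004, 0.004]
force: [0.1, -0.0, 1.2]
opening: 0.04
```

Request:
play_rows(
  increments=[
    [[0, 0, 0, 0.15], [0, 0, 0, 0.3], [0, 0, 0, 0.45], [0, 0, 0, 0.6], [0, 0, 0, 0.75]],
  ],
)

```text
t: 17.35
tool_pos: [0.4429, 0.0185, 0.082]
orientation: [-2.985, -0.972, 0.005]
force: [-0.2, 0.7, 0.1]
opening: 0.0401
```

Request:
play_rows(
  increments=[
    [[0, 0, 0, 0.15], [0, 0, 0, 0.3], [0, 0, 0, 0.45], [0, 0, 0, 0.6], [0, 0, 0, 0.75]],
  ],
)

```text
t: 17.85
tool_pos: [0.4433, 0.0185, 0.0831]
orientation: [-3.135, 0.189, 0.004]
force: [0.2, -0.7, 1.0]
opening: 0.0402
```

Request:
play_rows(
  increments=[
    [[0, 0, 0, 0.15], [0, 0, 0, 0.3], [0, 0, 0, 0.45], [0, 0, 0, 0.6], [0, 0, 0, 0.75]],
  ],
)

```text
t: 18.35
tool_pos: [0.4436, 0.0185, 0.0841]
orientation: [-2.848, 1.325, 0.003]
force: [0.5, 0.5, -0.1]
opening: 0.0404
```

Request:
play_rows(
  increments=[
    [[0, 0, 0, 0.15], [0, 0, 0, 0.3], [0, 0, 0, 0.45], [0, 0, 0, 0.6], [0, 0, 0, 0.72]],
  ],
)

```text
t: 18.85
tool_pos: [0.4441, 0.0185, 0.0852]
orientation: [-2.192, 2.25, 0.002]
force: [0.9, 0.3, 0.0]
opening: 0.0401
```

```bash
python3 go.py .44,.02,.018,-1.60;python3 - <<'E'
from plant import *;import cv2
from h import *
p=camera_params("wrist")
im,d=read_camera("wrist");cv2.imwrite('pics/w7.png',im)
np.save("cp.npy",np.r_[p["eye"],p["orientation"]])
im,d=read_camera("top");cv2.imwrite('pics/t7.png',cv2.resize(im[180:340,200:460],None,fx=3,fy=3))
E
```

```text
t 18.85 p [0.4441 0.0185 0.0852] yaw -1.597 F [0.9 0.3 0. ] open 0.0401 q1 -0.07 q6 1.52 tilt [-0.     0.001 -1.   ]
(0.44, 0.02, 0.018, -1.6) -> [-0.14, 0.41, 6.72] 0.003 rows>=1.3
```

View pics/w7.png

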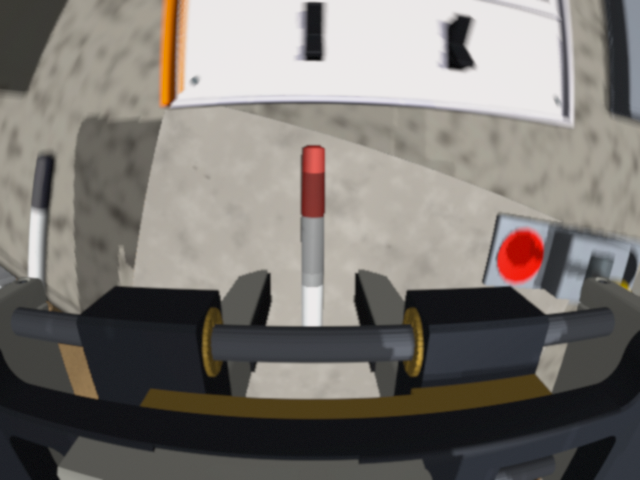

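View pics/t7.png

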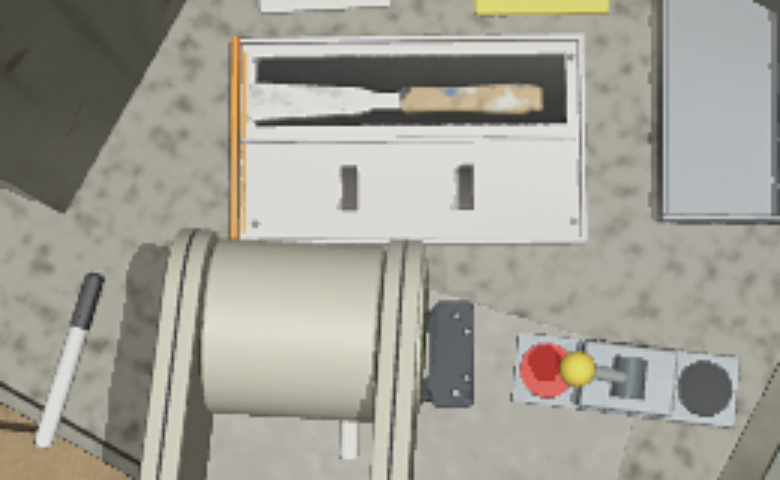

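The knife is well seated in the lane, and the red pen lies steady between the fingers with its cap away from the robot (313,147). I regrip it.

```bash
python3 - <<'E'
from h import *
c=np.load("cp.npy")
K=np.array([[371.648,0,312.36],[0,371.648,235.96],[0,0,1]])
print(fcast(K,c[:3],c[3:],[(313,147),(313,216),(312,320),(314,32),(459,42)],[.013,.013,.013,.029,.029]).round(4))
E
python3 go.py .4405,.019,.018,-1.60
```

```text
[[ 0.5109  0.016   0.013 ]
 [ 0.4684  0.0171  0.013 ]
 [ 0.3971  0.0195  0.013 ]
 [ 0.5778  0.0138  0.029 ]
 [ 0.5757 -0.0718  0.029 ]]
t 18.95 p [0.4441 0.0184 0.0851] yaw -1.592 F [ 0.2  0.3 -0.5] open 0.0397 q1 -0.07 q6 1.52 tilt [-0.001  0.001 -1.   ]
(0.4405, 0.019, 0.018, -1.6) -> [-0.04, 0.35, 6.71] 0.008 rows>=1.3
```

Request:
play_rows(
  increments=[
    [[0, 0.2, 2, 0], [0, 0.3, 4, 0], [0, 0.3, 5.8, 0], [0, 0.3, 6.5, 0], [0, 0.3, 6.6, 0]],
  ],
)

```text
t: 19.45
tool_pos: [0.4403, 0.0186, 0.0186]
orientation: [2.199, -2.242, -0.004]
force: [-0.2, 0.2, 0.4]
opening: 0.0397
```

Request:
play_rows(
  increments=[
    [[0, 0, 0, 0], [0, 0, 0, 0], [0, 0, 0, 0], [0, 0, 0, 0]],
  ],
  jaw=0,
  squeeze=15,
)

```text
t: 19.85
tool_pos: [0.441, 0.0186, 0.0193]
orientation: [-2.2, 2.243, 0.002]
force: [-0.7, 0.0, 3.1]
opening: 0.0153
```

Request:
play_rows(
  increments=[
    [[0, 0, -3, 0], [0, 0, -6, 0], [0, 0, -8, -0.15], [0, 0, -8, -0.3], [0, 0, -8, -0.45]],
  ],
)

```text
t: 20.35
tool_pos: [0.4421, 0.0184, 0.1008]
orientation: [-2.649, 1.686, -0.002]
force: [0.1, 0.1, -0.1]
opening: 0.0147
```

```bash
python3 go.py .578,-.029,.10,-.027
```

```text
t 20.35 p [0.4421 0.0184 0.1008] yaw -1.134 F [ 0.1  0.1 -0.1] open 0.0147 q1 -0.08 q6 1.06 tilt [ 0.002  0.001 -1.   ]
(0.578, -0.029, 0.1, -0.027) -> [10.05, -10.31, 0.1] -1.107 rows>=7.4
```

Request:
play_rows(
  increments=[
    [[1.5, -1.5, 0, -0.15], [3, -3, 0, -0.3], [5, -5, 0, -0.45], [7, -7, 0, -0.6], [8.5, -8.7, 0, -0.75]],
  ],
)

```text
t: 20.85
tool_pos: [0.5582, -0.0224, 0.1012]
orientation: [-3.083, 0.599, -0.004]
force: [0.3, -0.3, -0.1]
opening: 0.015
```

```bash
python3 go.py .577,-.029,.10,-.027
```

```text
t 20.85 p [ 0.5582 -0.0224  0.1012] yaw -0.384 F [ 0.3 -0.3 -0.1] open 0.0150 q1 -0.13 q6 0.25 tilt [ 0.003  0.001 -1.   ]
(0.577, -0.029, 0.1, -0.027) -> [1.99, -0.09, 0.12] -0.357 rows>=2.4
```

Request:
play_rows(
  increments=[
    [[0.8, 0, 0.5, -0.15], [1.4, 0, 1, -0.3], [1.8, 0, 2, -0.357], [1.9, 0, 3, -0.357], [1.9, 0, 3, -0.357]],
  ],
)

```text
t: 21.35
tool_pos: [0.5746, -0.0293, 0.0694]
orientation: [-3.14, 0.046, 0.001]
force: [-0.1, -1.3, -0.2]
opening: 0.0147
```

Request:
play_rows(
  increments=[
    [[0, 0, 0, 0], [0, 0, 0, 0]],
  ],
)

```text
t: 21.55
tool_pos: [0.5744, -0.0292, 0.0695]
orientation: [-3.14, 0.048, 0.001]
force: [-0.3, -0.4, 0.1]
opening: 0.015
```

```bash
python3 go.py .578,-.029,.036,-.027;python3 - <<'E'
from plant import *;import cv2
from h import *
p=camera_params("wrist")
im,d=read_camera("wrist");cv2.imwrite('pics/w8.png',im)
np.save("cp.npy",np.r_[p["eye"],p["orientation"]])
E
```

```text
t 21.55 p [ 0.5744 -0.0292  0.0695] yaw -0.030 F [-0.3 -0.4  0.1] open 0.0150 q1 -0.14 q6 -0.11 tilt [-0.001  0.001 -1.   ]
(0.578, -0.029, 0.036, -0.027) -> [0.36, -0.03, 3.35] -0.003 rows>=0.7
```

View pics/w8.png

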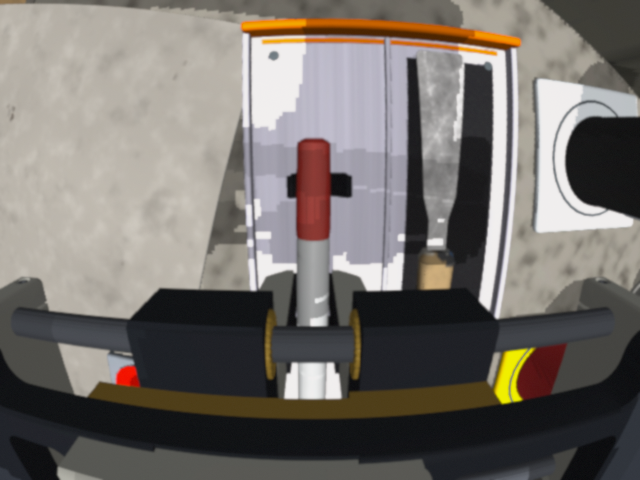

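```bash
python3 - <<'E'
from h import *
c=np.load("cp.npy")
K=np.array([[371.648,0,312.36],[0,371.648,235.96],[0,0,1]])
print(fcast(K,c[:3],c[3:],[(289,186),(351,185),(314,140),(313,240)],[.029,.029,.065,.065]).round(4))
E
```

```text
[[ 0.5647  0.0163  0.029 ]
 [ 0.5972  0.0159  0.029 ]
 [ 0.5783  0.0396  0.065 ]
 [ 0.5766 -0.0038  0.065 ]]
```

Request:
play_rows(
  increments=[
    [[0.3, 0, 1, 0], [0.4, 0, 2, 0], [0.4, 0, 3, 0], [0.4, 0, 3.3, 0], [0.4, 0, 3.4, 0]],
  ],
)

```text
t: 22.1
tool_pos: [0.5784, -0.0293, 0.0354]
orientation: [-3.14, 0.047, 0.002]
force: [-3.5, 1.0, 8.2]
opening: 0.0151
```

```bash
python3 go.py .5783,-.029,.0353,-.027
```

```text
t 22.10 p [ 0.5784 -0.0293  0.0354] yaw -0.030 F [-3.5  1.   8.2] open 0.0151 q1 -0.14 q6 -0.11 tilt [-0.001  0.001 -1.   ]
(0.5783, -0.029, 0.0353, -0.027) -> [-0.01, -0.03, 0.01] -0.003 rows>=0.0
```

Contact with the cradles is felt (8 N up). Release, rise and head toward the black marker.

Request:
play_rows(
  increments=[
    [[0, 0, 0, 0], [0, 0, 0, 0], [0, 0, 0, 0]],
  ],
  jaw=3.2,
)

```text
t: 22.4
tool_pos: [0.5782, -0.0292, 0.0351]
orientation: [-3.14, 0.047, 0.002]
force: [0.1, 0.1, 0.4]
opening: 0.031
```

Request:
play_rows(
  increments=[
    [[0, 0, -1, 0], [0, 0, -3, 0], [0, 0, -6, 0], [0, 0, -9, 0], [-2, -3, -11, 0]],
  ],
)

```text
t: 22.9
tool_pos: [0.5616, -0.0011, 0.1489]
orientation: [3.141, -0.052, 0.006]
force: [0.4, 1.0, 0.3]
opening: 0.032
```

```bash
python3 - <<'E'
from plant import *;import cv2
from h import *
p=camera_params("wrist")
im,d=read_camera("wrist");cv2.imwrite('pics/w9.png',im)
np.save("cp.npy",np.r_[p["eye"],p["orientation"]])
E
python3 go.py .4516,.238,.12,1.274
```

```text
t 22.95 p [0.5599 0.0045 0.1515] yaw -0.031 F [3.5 3.7 2.2] open 0.0319 q1 -0.09 q6 -0.06 tilt [ 0.004  0.003 -1.   ]
(0.4516, 0.238, 0.12, 1.274) -> [-11.55, -23.0, 3.18] -1.305 rows>=8.7
```

View pics/w9.png

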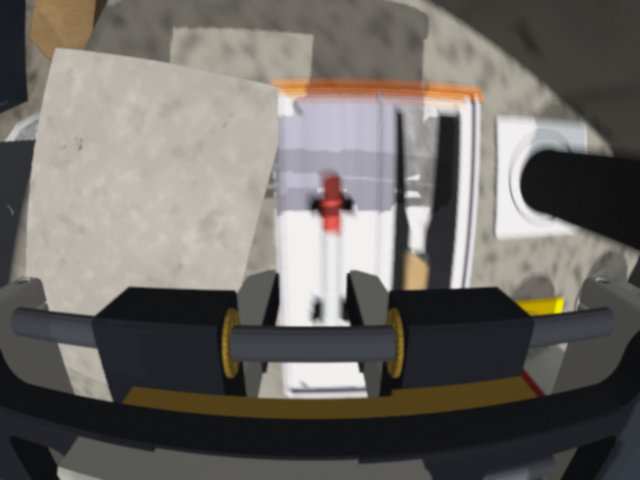

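The red marker is seated with its cap to orange (332,205). Before going to the black pen I check clearance to the shelf.

```bash
python3 - <<'E'
from h import *
for n in("scene0","top0"):
    z=np.load(n+".npz");P=cloud(z["K"],z["eye"],z["R"],z["d"])
    m=(z["d"]>0)&(P[...,0]>.3)&(P[...,0]<.9)&(P[...,1]>.1)&(P[...,1]<.5)
    for lo,hi in [(.04,.1),(.1,.2),(.2,.35),(.35,.6),(.6,1)]:
        q=P[m&(P[...,2]>lo)&(P[...,2]<hi)];out=[]
        for y in np.arange(.12,.5,.03):
            s=q[abs(q[:,1]-y)<.015]
            if len(s)>5: out.append((round(float(y),2),round(float(s[:,0].min()),3)))
        print(n,lo,out)
E
```

```text
scene0 0.04 [(0.12, 0.788), (0.15, 0.734), (0.18, 0.682), (0.21, 0.629), (0.24, 0.564), (0.27, 0.571), (0.36, 0.878), (0.39, 0.534), (0.42, 0.52), (0.45, 0.518), (0.48, 0.526)]
scene0 0.1 [(0.12, 0.785), (0.15, 0.733), (0.18, 0.682), (0.21, 0.629), (0.24, 0.565), (0.27, 0.57), (0.36, 0.867), (0.39, 0.825), (0.42, 0.783), (0.45, 0.75), (0.48, 0.743)]
scene0 0.2 [(0.12, 0.785), (0.15, 0.733), (0.18, 0.681), (0.21, 0.629), (0.24, 0.564), (0.27, 0.569), (0.36, 0.874), (0.39, 0.834), (0.42, 0.791), (0.45, 0.758), (0.48, 0.739)]
scene0 0.35 [(0.12, 0.786), (0.15, 0.733), (0.18, 0.682), (0.21, 0.63), (0.24, 0.564), (0.27, 0.569), (0.3, 0.613), (0.33, 0.631), (0.36, 0.646), (0.39, 0.664), (0.42, 0.682), (0.45, 0.698), (0.48, 0.715)]
scene0 0.6 [(0.12, 0.787), (0.15, 0.734), (0.18, 0.682), (0.21, 0.63), (0.24, 0.565), (0.27, 0.569), (0.3, 0.743), (0.33, 0.765), (0.36, 0.781), (0.39, 0.793), (0.42, 0.81)]
top0 0.04 [(0.12, 0.755), (0.15, 0.703), (0.18, 0.649), (0.21, 0.601), (0.24, 0.568), (0.39, 0.536), (0.42, 0.522), (0.45, 0.522), (0.48, 0.53)]
top0 0.1 [(0.12, 0.755), (0.15, 0.703), (0.18, 0.651), (0.21, 0.599), (0.24, 0.568)]
top0 0.2 [(0.12, 0.754), (0.15, 0.701), (0.18, 0.65), (0.21, 0.599), (0.24, 0.568)]
top0 0.35 [(0.12, 0.753), (0.15, 0.702), (0.18, 0.65), (0.21, 0.598), (0.24, 0.568)]
top0 0.6 [(0.12, 0.752), (0.15, 0.702), (0.18, 0.649), (0.21, 0.597), (0.24, 0.568)]
```

Request:
play_rows(
  increments=[
    [[-2, -4, 0.5, -0.15], [-4, -8, 1, -0.3], [-6, -12, 1.5, -0.45], [-8, -15, 2, -0.6], [-9.5, -18, 2, -0.75]],
  ],
  jaw=5,
)

```text
t: 23.45
tool_pos: [0.4688, 0.1887, 0.1314]
orientation: [-2.935, -1.116, -0.007]
force: [0.7, 0.6, -0.1]
opening: 0.0502
```

```bash
python3 go.py .4516,.238,.10,1.274
```

```text
t 23.45 p [0.4688 0.1887 0.1314] yaw 0.726 F [ 0.7  0.6 -0.1] open 0.0502 q1 0.28 q6 -0.45 tilt [ 0.003  0.003 -1.   ]
(0.4516, 0.238, 0.1, 1.274) -> [1.98, -4.83, 3.15] -0.548 rows>=3.7
```

Request:
play_rows(
  increments=[
    [[0.5, -1.5, 1, -0.15], [1, -3, 2, -0.3], [1.7, -4.3, 3, -0.45], [1.9, -4.7, 3, -0.548], [1.9, -4.7, 3, -0.548]],
  ],
)

```text
t: 23.95
tool_pos: [0.4514, 0.2372, 0.1016]
orientation: [-2.522, -1.873, -0.007]
force: [0.4, -0.1, -0.7]
opening: 0.0498
```

Request:
play_rows(
  increments=[
    [[0, 0, 0, 0]],
  ],
)

```text
t: 24.05
tool_pos: [0.4517, 0.2372, 0.1022]
orientation: [-2.525, -1.869, -0.008]
force: [-0.7, -0.3, -0.3]
opening: 0.0499
```

```bash
python3 - <<'E'
from plant import *;import cv2
from h import *
p=camera_params("wrist")
im,d=read_camera("wrist");cv2.imwrite('pics/w10.png',im)
np.save("cp.npy",np.r_[p["eye"],p["orientation"]])
E
python3 go.py .4516,.238,.017,1.274
```

```text
t 24.10 p [0.4518 0.2371 0.1022] yaw 1.275 F [-0.4 -0.4  0.1] open 0.0500 q1 0.38 q6 -0.89 tilt [ 0.004  0.003 -1.   ]
(0.4516, 0.238, 0.017, 1.274) -> [0.05, -0.07, 8.52] 0.001 rows>=1.7
```

View pics/w10.png

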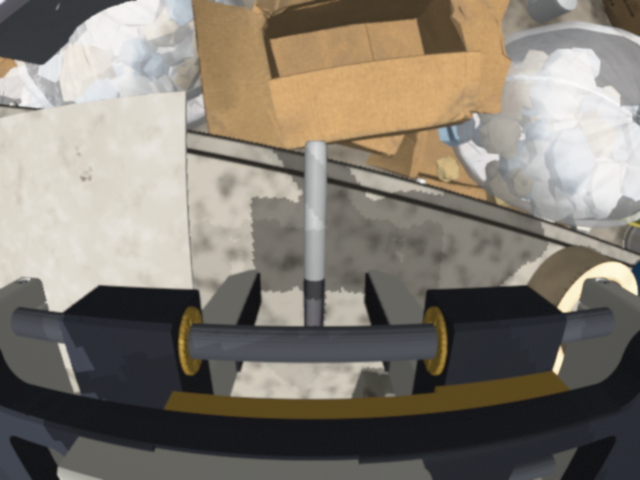

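Request:
play_rows(
  increments=[
    [[0, 0, 3, 0], [0, -0.1, 6, 0], [0, -0.1, 8, 0], [0, -0.1, 8.6, 0], [0, -0.1, 8.7, 0]],
  ],
)

```text
t: 24.6
tool_pos: [0.4509, 0.2372, 0.0149]
orientation: [-2.526, -1.867, -0.006]
force: [0.1, -0.7, 0.3]
opening: 0.0499
```

Request:
play_rows(
  increments=[
    [[0, 0, 0, 0], [0, 0, 0, 0], [0, 0, 0, 0], [0, 0, 0, 0]],
  ],
  jaw=0,
  squeeze=15,
)

```text
t: 25.0
tool_pos: [0.4515, 0.2374, 0.0157]
orientation: [-2.527, -1.867, -0.008]
force: [0.9, 0.1, -0.1]
opening: 0.023
```

Request:
play_rows(
  increments=[
    [[0, 0, -3, 0], [0, 0, -6, 0], [0, 0, -9, 0], [0, 0, -12, 0], [0, 0, -13, 0]],
  ],
)

```text
t: 25.5
tool_pos: [0.4529, 0.2379, 0.1498]
orientation: [2.526, 1.866, 0.017]
force: [-0.0, -0.1, 0.2]
opening: 0.0004
```

```bash
python3 go.py .50,.0,.15,1.3 .50,-.27,.15,1.31 .625,-.272,.15,1.31
```

```text
t 25.50 p [0.4529 0.2379 0.1498] yaw 1.273 F [-0.  -0.1  0.2] open 0.0004 q1 0.38 q6 -0.89 tilt [ 0.01   0.005 -1.   ]
(0.5, 0.0, 0.15, 1.3) -> [-21.36, 11.49, -0.1] -0.027 rows>=4.8
(0.5, -0.27, 0.15, 1.31) -> [-47.16, 19.42, -0.25] -0.037 rows>=10.2
(0.625, -0.272, 0.15, 1.31) -> [-43.68, 31.42, -0.13] -0.037 rows>=10.8
```

The jaws were still closing when I lifted, so the pen wasn't picked up. I look again.

Request:
play_rows(
  increments=[
    [[0, 0, 4, 0], [0, 0, 5, 0], [0, 0, 5, 0], [0, 0, 5, 0]],
  ],
  jaw=5,
)

```text
t: 25.9
tool_pos: [0.4527, 0.2379, 0.0992]
orientation: [2.526, 1.866, 0.014]
force: [0.2, 0.1, -0.2]
opening: 0.0277
```

```bash
python3 - <<'E'
from plant import *;import cv2
from h import *
p=camera_params("wrist")
im,d=read_camera("wrist");cv2.imwrite('pics/w11.png',im)
np.save("cp.npy",np.r_[p["eye"],p["orientation"]])
E
python3 go.py .4516,.238,.017,1.274
```

```text
t 25.95 p [0.4534 0.2381 0.1   ] yaw 1.273 F [0.3 0.3 0.6] open 0.0321 q1 0.38 q6 -0.89 tilt [ 0.009  0.005 -1.   ]
(0.4516, 0.238, 0.017, 1.274) -> [-0.13, -0.22, 8.3] -0.001 rows>=1.7
```

View pics/w11.png

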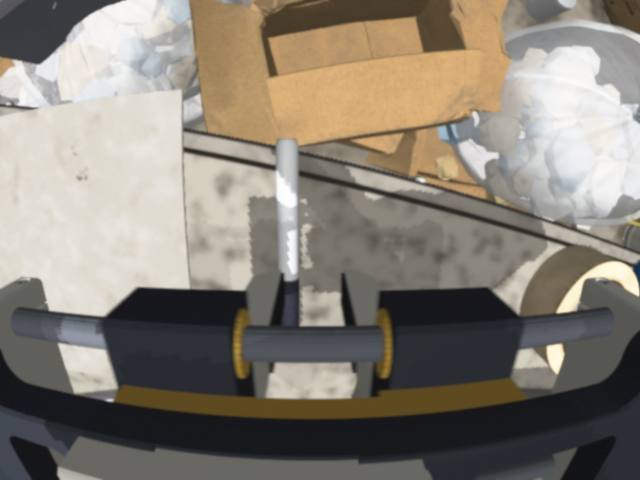

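```bash
python3 - <<'E'
from h import *
from plant import *
c=np.load("cp.npy")
K=np.array([[371.648,0,312.36],[0,371.648,235.96],[0,0,1]])
p=fcast(K,c[:3],c[3:],[(287,141),(290,279),(292,325)],.008);print(p)
d=(p[2]-p[0])[:2];d/=np.linalg.norm(d);print("mid",p[0,:2]+.07*d,"ang",np.arctan2(d[1],d[0]))
q=camera_params("wrist")
im,_=read_camera("wrist");cv2.imwrite('pics/w12.png',im);np.save("cp.npy",np.r_[q["eye"],q["orientation"]])
E
```

```text
[[0.38319692 0.24252279 0.008     ]
 [0.47441003 0.21535494 0.008     ]
 [0.50975037 0.20522875 0.008     ]]
mid [0.4503421  0.22273578] ang -0.28657811192753707
```

View pics/w12.png

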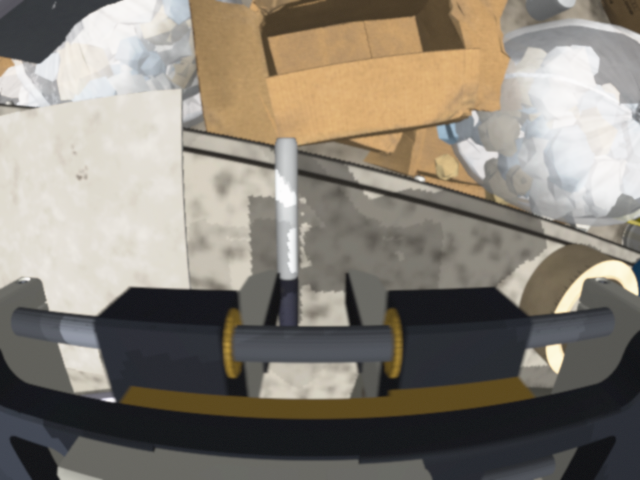

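```bash
python3 go.py .450,.223,.05,1.284 .450,.223,.015,1.284
```

```text
t 26.00 p [0.4538 0.2383 0.1005] yaw 1.273 F [0.1 0.2 0.3] open 0.0358 q1 0.38 q6 -0.89 tilt [ 0.01   0.006 -1.   ]
(0.45, 0.223, 0.05, 1.284) -> [-1.61, 0.05, 5.03] -0.011 rows>=1.1
(0.45, 0.223, 0.015, 1.284) -> [-1.64, 0.02, 8.53] -0.011 rows>=1.7
```

Request:
play_rows(
  increments=[
    [[-0.8, 0, 0, 0], [-1.6, 0, 1, 0], [-1.6, 0, 3, 0], [-1.6, 0, 5, 0], [-1.6, 0, 5, 0]],
  ],
  jaw=4,
)

```text
t: 26.5
tool_pos: [0.447, 0.2217, 0.0471]
orientation: [2.527, 1.866, 0.01]
force: [-0.7, 0.2, 0.2]
opening: 0.04
```

```bash
python3 go.py .450,.223,.015,1.284
```

```text
t 26.50 p [0.447  0.2217 0.0471] yaw 1.272 F [-0.7  0.2  0.2] open 0.0400 q1 0.36 q6 -0.92 tilt [ 0.005  0.004 -1.   ]
(0.45, 0.223, 0.015, 1.284) -> [0.2, 0.24, 3.22] -0.012 rows>=0.6
```

Request:
play_rows(
  increments=[
    [[0.2, 0.2, 1, 0], [0.2, 0.2, 2, 0], [0.2, 0.2, 3, 0], [0.2, 0.2, 3.2, 0], [0.2, 0.2, 3.2, 0]],
  ],
)

```text
t: 27.0
tool_pos: [0.4493, 0.223, 0.0147]
orientation: [-2.527, -1.866, -0.008]
force: [-0.8, 0.2, 0.6]
opening: 0.0401
```

Request:
play_rows(
  increments=[
    [[0, 0, 0, 0], [0, 0, 0, 0], [0, 0, 0, 0], [0, 0, 0, 0], [0, 0, 0, 0]],
  ],
  jaw=0,
  squeeze=20,
)

```text
t: 27.5
tool_pos: [0.4496, 0.2231, 0.015]
orientation: [2.527, 1.866, 0.009]
force: [0.9, 0.7, 2.5]
opening: 0.0152
```

Request:
play_rows(
  increments=[
    [[0, 0, 0, 0], [0, 0, 0, 0], [0, 0, 0, 0]],
  ],
)

```text
t: 27.8
tool_pos: [0.4496, 0.2231, 0.015]
orientation: [2.527, 1.866, 0.009]
force: [0.2, -0.7, 0.7]
opening: 0.0146
```

Request:
play_rows(
  increments=[
    [[0, 0, -3, 0], [0, 0, -6, 0], [0, 0, -9, 0], [-3, 1, -12, 0], [-7, 3, -14, 0]],
  ],
)

```text
t: 28.3
tool_pos: [0.4573, 0.1477, 0.1572]
orientation: [2.523, 1.87, 0.013]
force: [2.0, 0.2, -1.4]
opening: 0.015
```

```bash
python3 go.py .56,-.2,.15,1.31 .62,-.272,.15,1.31
```

```text
t 28.30 p [0.4573 0.1477 0.1572] yaw 1.276 F [ 2.   0.2 -1.4] open 0.0150 q1 0.20 q6 -1.07 tilt [ 0.007  0.005 -1.   ]
(0.56, -0.2, 0.15, 1.31) -> [-30.29, 19.93, 0.64] -0.034 rows>=7.3
(0.62, -0.272, 0.15, 1.31) -> [-35.43, 27.76, 0.65] -0.034 rows>=9.0
```

Request:
play_rows(
  increments=[
    [[-4, 2, 0, 0], [-8, 4.5, 0, 0], [-12, 8, 0, 0], [-16, 11, 0, 0], [-20, 14, 0, -0.03]],
  ],
)

```text
t: 28.8
tool_pos: [0.5324, -0.0834, 0.1568]
orientation: [2.494, 1.908, 0.014]
force: [1.2, 0.8, -0.8]
opening: 0.0147
```

```bash
python3 go.py .60,-.255,.15,1.31
```

```text
t 28.80 p [ 0.5324 -0.0834  0.1568] yaw 1.306 F [ 1.2  0.8 -0.8] open 0.0147 q1 -0.25 q6 -1.56 tilt [ 0.008  0.005 -1.   ]
(0.6, -0.255, 0.15, 1.31) -> [-14.79, 11.01, 0.65] -0.004 rows>=3.7
```

Request:
play_rows(
  increments=[
    [[-4, 3, 0, 0], [-8, 6, 0, 0], [-11, 8.5, 0, 0], [-13, 10, 0.5, 0], [-14, 11, 0.6, 0]],
  ],
)

```text
t: 29.3
tool_pos: [0.6018, -0.2498, 0.1494]
orientation: [2.497, 1.906, 0.012]
force: [-0.1, 1.1, -0.7]
opening: 0.0149
```

Request:
play_rows(
  increments=[
    [[0, 0, 0, 0], [0, 0, 0, 0]],
  ],
)

```text
t: 29.5
tool_pos: [0.6013, -0.2497, 0.1486]
orientation: [-2.497, -1.904, -0.012]
force: [0.2, 0.6, -0.7]
opening: 0.0148
```

```bash
python3 go.py .62,-.272,.06,1.31; python3 - <<'E'
from h import *
from plant import *
q=camera_params("wrist")
im,_=read_camera("wrist");cv2.imwrite('pics/w13.png',im);np.save("cp.npy",np.r_[q["eye"],q["orientation"]])
E
```

```text
t 29.50 p [ 0.6013 -0.2497  0.1486] yaw 1.303 F [ 0.2  0.6 -0.7] open 0.0148 q1 -0.48 q6 -1.78 tilt [ 0.005  0.005 -1.   ]
(0.62, -0.272, 0.06, 1.31) -> [-1.71, 2.36, 8.86] -0.007 rows>=1.9
```

View pics/w13.png

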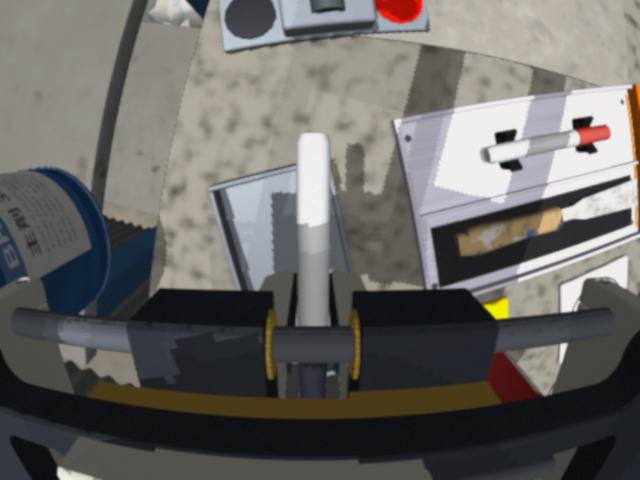

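```bash
python3 - <<'E'
from h import *
c=np.load("cp.npy")
K=np.array([[371.648,0,312.36],[0,371.648,235.96],[0,0,1]])
print(fcast(K,c[:3],c[3:],[(210,187),(324,162),(313,135)],[.026,.026,.1416]).round(4))
E
```

```text
[[ 0.5473 -0.3151  0.026 ]
 [ 0.5531 -0.2268  0.026 ]
 [ 0.5336 -0.231   0.1416]]
```

Request:
play_rows(
  increments=[
    [[-0.8, 1.5, 2, 0], [-1.4, 3.2, 4, 0], [-1.4, 3.5, 6.5, 0], [-1.4, 3.5, 8.5, 0], [-1.4, 3.5, 9, 0]],
  ],
)

```text
t: 30.05
tool_pos: [0.6301, -0.2692, 0.0559]
orientation: [-2.492, -1.904, -0.009]
force: [0.1, 0.6, -1.0]
opening: 0.015
```

Request:
play_rows(
  increments=[
    [[0, 0, 0, 0], [0, 0, 0, 0]],
  ],
)

```text
t: 30.25
tool_pos: [0.6303, -0.2686, 0.0568]
orientation: [-2.491, -1.905, -0.009]
force: [0.5, -0.2, 0.4]
opening: 0.0147
```

```bash
python3 go.py .632,-.272,.02,1.31
```

```text
t 30.25 p [ 0.6303 -0.2686  0.0568] yaw 1.306 F [ 0.5 -0.2  0.4] open 0.0147 q1 -0.48 q6 -1.79 tilt [ 0.002  0.008 -1.   ]
(0.632, -0.272, 0.02, 1.31) -> [-0.32, 0.26, 3.68] -0.004 rows>=0.7
```

Request:
play_rows(
  increments=[
    [[-0.3, 0.2, 1, 0], [-0.3, 0.2, 2, 0], [-0.3, 0.2, 3, 0], [-0.3, 0.2, 3.5, 0], [-0.3, 0.2, 3.6, 0]],
  ],
)

```text
t: 30.75
tool_pos: [0.6307, -0.2714, 0.0194]
orientation: [-2.49, -1.904, -0.008]
force: [-0.0, -0.5, -0.0]
opening: 0.0146
```

Request:
play_rows(
  increments=[
    [[0, 0, 0, 0], [0, 0, 0, 0], [0, 0, 0, 0]],
  ],
  jaw=3,
)

```text
t: 31.05
tool_pos: [0.631, -0.2715, 0.0198]
orientation: [-2.49, -1.905, -0.009]
force: [0.5, -1.2, 0.7]
opening: 0.0293
```

Request:
play_rows(
  increments=[
    [[0, 0, -2, 0], [0, 0, -4, 0], [0, 0, -7, 0], [0, 0, -10, 0], [0, -3, -13, 0]],
  ],
)

```text
t: 31.55
tool_pos: [0.6034, -0.2651, 0.1508]
orientation: [-2.491, -1.906, -0.01]
force: [-1.0, -0.6, 0.4]
opening: 0.0299
```

Request:
play_rows(
  increments=[
    [[0, -4, -3, 0], [0, -8, -5, 0], [0, -12, -6, 0], [0, -16, -7, 0], [0, -20, -8, 0]],
  ],
)

```text
t: 32.05
tool_pos: [0.4089, -0.213, 0.2318]
orientation: [-2.492, -1.907, -0.01]
force: [-0.0, -0.1, 0.6]
opening: 0.0303
```

Request:
play_rows(
  increments=[
    [[-2, -2, 0, 0], [-5, -3, 0, 0], [-8, -3, 0, 0], [-8, -3, 0, 0]],
  ],
)

```text
t: 32.45
tool_pos: [0.358, -0.2849, 0.232]
orientation: [-2.497, -1.905, -0.009]
force: [-0.4, 0.1, -0.1]
opening: 0.0303
```

```bash
python3 go.py; python3 - <<'E'
from h import *
from plant import *
im,_=read_camera("top");cv2.imwrite('pics/t14.png',cv2.resize(im[70:330,230:480],None,fx=2.3,fy=2.3));cv2.imwrite('pics/t14f.png',im)
im,_=read_camera("scene");cv2.imwrite('pics/s14.png',im)
E
```

```text
t 32.45 p [ 0.358  -0.2849  0.232 ] yaw 1.303 F [-0.4  0.1 -0.1] open 0.0303 q1 -0.79 q6 -2.09 tilt [ 0.004  0.005 -1.   ]
```

View pics/t14.png

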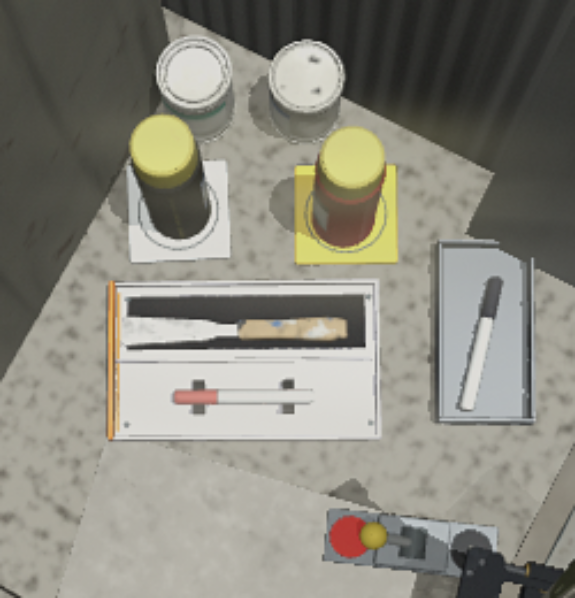

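View pics/s14.png

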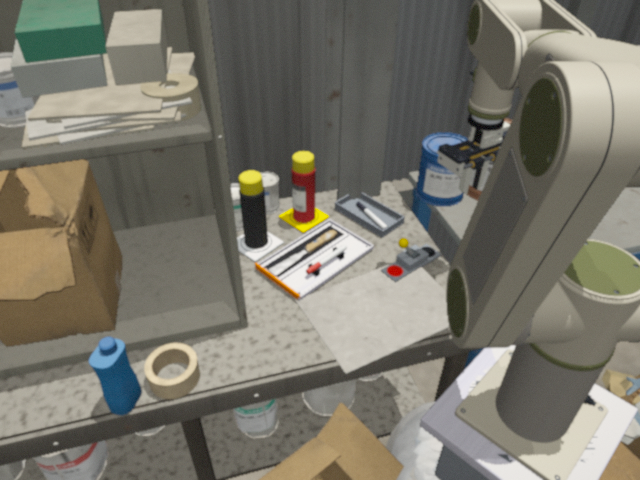

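Everything is placed. A last numeric check from the top view:

```bash
python3 - <<'E'
from h import *
from plant import *
p=camera_params("top");K,e,R=p["K"],p["eye"],p["orientation"]
def c(pts,z): return cast(K,e,R,[(230+a/2.3,70+b/2.3) for a,b in pts],z)[:,:2].round(4)
pen=c([(173,397),(314,396)],.029);print("red pen",pen.tolist(),pen.mean(0),"cradles",c([(198.5,397),(287.5,396.5)],.029).mean(0))
k=c([(121,332),(348,328)],.020);print("knife",k.tolist(),k.mean(0),"strip",c([(127,298),(365,295),(365,347),(127,349)],.010).mean(0))
b=c([(493,278),(467,410)],.012);print("black",b.tolist(),b.mean(0))
print("ball",c([(373,535)],.094))
im=cv2.imread('pics/s14.png');h=cv2.cvtColor(im,cv2.COLOR_BGR2HSV);m=cv2.inRange(h,(20,130,100),(35,255,255))
p=camera_params("scene");n,l,st,cc=cv2.connectedComponentsWithStats(m)
for i in range(1,n):
    if st[i,4]>25: print(cc[i].round(1),cast(p["K"],p["eye"],p["orientation"],[cc[i]],.094).round(4))
s=read_state();print(s["t"],abs(s["dq"]).max())
E
```

```text
red pen [[0.5778, 0.0412], [0.5749, -0.1004]] [ 0.57635 -0.0296 ] cradles [ 0.5761 -0.0292]
knife [[0.6478, 0.0942], [0.6448, -0.1371]] [ 0.6463  -0.02145] strip [ 0.656 -0.033]
black [[0.6935, -0.2861], [0.5588, -0.2537]] [ 0.62615 -0.2699 ]
ball [[ 0.4329 -0.1498]]
[302.7 161.4] [[ 0.878  -0.2472  0.094 ]]
[478.1 154.8] [[ 0.5193 -0.6465  0.094 ]]
[250.2 182. ] [[ 0.9066 -0.0647  0.094 ]]
[303.2 219.6] [[ 0.6749 -0.0458  0.094 ]]
[403.2 242.5] [[ 0.4333 -0.1511  0.094 ]]
32.55 0.0275982903570853
```

Request:
play_rows(
  increments=[
    [[0, 0, 0, 0], [0, 0, 0, 0]],
  ],
)

```text
t: 32.75
tool_pos: [0.3594, -0.2819, 0.2316]
orientation: [-2.493, -1.906, -0.011]
force: [0.0, 0.4, -0.1]
opening: 0.0301
```

```bash
python3 -c "
from plant import *
print(close_job())"
```

```text
the job is handed in; nothing more can be done
None
```

The red can is on the yellow pad, so I set up the red job and handed it in at about 33 s of the 72 s allowed. `close_job()` reports no verdict.

**What I did**
- **Lever:** pushed over to the red disc until about 17 N was felt at the stop.
- **Putty knife:** turned end for end with one regrasp and laid in its lane, blade to the orange end.
- **Red marker:** turned end for end the same way and put back in both cradles, cap to the orange end.
- **Black marker:** laid in the pen box. The first grip missed because I lifted while the jaws were still closing. The pen rolled about 15 mm on the counter, and the second grip held.

**Last checks from the top and scene cameras**

| Item | Measured | Limit |
|---|---|---|
| Red marker, middle to cradle point | under 1 mm | 7 mm across, 25 mm along |
| Knife, across the lane | about 10 mm off centre | 28 mm |
| Knife, along the lane | about 12 mm toward the orange end | 25 mm |
| Lever angle (from ball position) | about 1.17–1.18 rad | above 1.05 rad |

- The black marker is fully inside the box.
- Both cans stand at the same pixels as in the earlier pictures.
- The arm was clear of everything and nearly still when I handed in.
- No final check failed. The wrist and top cameras disagreed by 2–3 mm, about what the calibration allows.

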